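# Change over the cells of an oil tester

### The arm

A 6-joint arm with a two-finger parallel gripper is mounted at the origin on the work surface. World frame = base frame: x ahead of the robot, y to its left, z up, the work surface at z = 0. Lengths are in mm, angles in rad, forces in N, time in s.
With the tool pointing down it reaches from about 300 to 775 mm from the base axis. Payload 14.6 kg.
Tool frame: the origin (TCP) lies at the very end of the fingers, on their centre line; the grasp point (between the pads) lies 19 mm behind it; y points along the fingers, z is the direction in which the jaws open and shut, and the axes are right-handed (so a half turn about y gives the same grasp; the last joint's range is limited). The gripper opens to 94 mm and grips with 3 to 60 N. Pads are 16 mm wide; open, the fingers measure 119 mm over their backs; the gripper's body (75 mm by 177 mm) begins 78 mm behind the grasp point.
Start: joints at [1.178, 0.3, 1.521, -0, 1.321, -0.067], TCP at [176.034, 521.058, 205.446] pointing down, gripper open.
Joint ranges: [-3.03, 3.03], [-0.79, 2.21], [0.23, 2.52], [-1.04, 4.18], [0, 3.07], [-2.55, 2.55]. Speed limits (rad/s): [2.22, 2.22, 2.57, 3.14, 3.14, 3.14].

### API

Orientations are given as [roll, pitch, yaw] about the fixed x, y, z axes, in that order (R = Rz(yaw) Ry(pitch) Rx(roll)).
In Python, from cell import monitor, optics, manip gives the robot as it stands.
- The arm moves only by the shell command python3 -m creep 'ROWS' [FORCE]. ROWS is JSON, a list of rows, each an object of numbers: "tx", "ty", "tz": the shift along the tool's x, y, z scaled (see below); "turn": the turn about the tool's y scaled (see below); "fingers": the finger opening in mm, from 0 to 94. In form: [{"tx": .., "ty": .., "tz": .., "turn": .., "fingers": ..}, ...]. A call has 1 to 20 rows; each row is the pose to reach, as a shift and turn from the pose measured when the call began, along the tool's axes at that moment, turning the shorter way round; what a row does not reach only later rows make up. The controller multiplies each number of a shift by 200 mm and each number of a turn by pi rad. A row lasts 1/10 s, in which the tool goes at most 50 mm and 8.59 degrees, less where a joint would pass 70% of its speed; a pose out of reach is approached as far as the arm can. A call with a number of a shift or a turn outside -1 to 1 is refused whole. A call with a gripper value outside its range is refused whole. The fingers move at their own pace and stop on an object; FORCE is the grip in N (left out, the last holds). Time passes only in rows, so rows that repeat a pose let the fingers close. It gives the time, the measured TCP pose, the force and the opening at its end, in the units of the state.
- monitor.read_state(): the state, without advancing time (a new reading comes with each control period).
- optics.camera(name): name is "side" or "top"; returns a dict with "frame" (420x560x3 uint8, red, green, blue), "range_z" (420x560 float32, mm along the optical axis (not along the pixel's ray), 0 where there is no reading), "fx", "fy", "cx", "cy" (pixels), "R" (3x3) and "t" (3): a world point X has camera coordinates R X + t. Camera axes: x right, y down, z forward; pixel columns grow to the right and rows downward; lengths in mm; the calibration is good to about 2 mm. A picture is of the moment at which its call begins.
- manip.sign_off(): hands the job in, once; it reports no verdict.
The state is a dict: "clock": time; "joints": joint angles; "qd": joint speeds; "effort": joint torques, N m; "eef_pos": TCP position; "eef_rot": TCP orientation; "wrist_force": force on the tool from outside, world axes, zero at the start; "moment": the same for the moment, N m; "finger_gap": finger opening in mm.
Only numpy, scipy, OpenCV 4.12 (cv2) and the standard library are available. Lean on these libraries where they do the work, as an engineer would, in place of code of your own. Each camera call takes 0.05 s, during which the arm holds its last target.

### The job

A round of oil tests is over: swing the tester's hood right back past upright so that it stays open by itself, hang each used amber cell from the tester by its bail on a twin hook of its own on the drain rack, and stand each clean clear cell from the bench flat in a nest of the tester. Then lower the hood gently, without letting it drop, until it is fully shut, and only then press the green start button fully down. Leave everything else on the bench where it is.

Things in the scene. Friction and masses are not known exactly. Their poses are not given: they have to be found in the camera images.
- tester: cream oil tester, fixed. Origin: centre of the underside of its chamber; x to its back, y left, z up. Chamber 140 (x) x 335 (y) mm outside, 6 mm walls, rim 105 mm up; console in front (x -160 to -70 mm, at most 82 mm high, button boss 87). Chamber floor 12 mm up with three nests along y, each 76 (x) x 88 (y) mm between black bars 10 mm high
- hood (a joint): hood of the tester, hinge line along y at x = 70, z = 105 mm of the tester: 0 shut, grows as it opens, pi/2 upright, 1.70 at its stop. Shell with roof and apron, 0.5 kg, roof 163 mm above the bench when shut. Light damped hinge: falls shut if let go well below upright, stays open by itself past upright
- hood_bar (a point): middle of the hood's black pull bar, moving with the hood: 12 mm thick, 110 mm long along the tester's y, end posts, axis 46 mm in front of the apron; 191 mm ahead of and 40 mm above the hinge line when shut. With the hood fully open it is on top and can again be gripped from above
- start (a joint): green push button: 0 up, 0.006 m fully down; spring, about 4 N fully down
- start_top (a point): centre of the top of the green start button (30 mm across, pressed straight down), at the right end of the console
- rack: drain rack, fixed: white drip tray 130 mm deep, 18 mm high, before an open upright steel frame 342 mm wide and 260 mm tall. Origin on the bench below the middle of the frame's front face; x points from the robot's side to the frame, y left, z up. Three twin steel hooks stick out of its top bar towards -x, at y = +108, 0 and -108 mm
- nest_a (a point): left nest: centre of its floor; a cell standing right has its origin here and its y along the tester's y, either way round
- hook_a (a point): left twin hook: where the middle of a hung cell's bail bar lies, 248 mm up. Two V-shaped prongs 8 mm thick at y = +-26 mm (rack frame); this lowest point is 60 mm before the frame, 8 mm under it is the prongs' axis; the upturned tips are 80 mm before the frame, their tops 10 mm above this point. The bar lies along the rack's y across both prongs, the fingers between them
- nest_b (a point): middle nest: centre of its floor; a cell standing right has its origin here and its y along the tester's y, either way round
- hook_b (a point): middle twin hook: where the middle of a hung cell's bail bar lies, 248 mm up. Two V-shaped prongs 8 mm thick at y = +-26 mm (rack frame); this lowest point is 60 mm before the frame, 8 mm under it is the prongs' axis; the upturned tips are 80 mm before the frame, their tops 10 mm above this point. The bar lies along the rack's y across both prongs, the fingers between them
- nest_c (a point): right nest: centre of its floor; a cell standing right has its origin here and its y along the tester's y, either way round
- hook_c (a point): right twin hook: where the middle of a hung cell's bail bar lies, 248 mm up. Two V-shaped prongs 8 mm thick at y = +-26 mm (rack frame); this lowest point is 60 mm before the frame, 8 mm under it is the prongs' axis; the upturned tips are 80 mm before the frame, their tops 10 mm above this point. The bar lies along the rack's y across both prongs, the fingers between them
- used_a: used, amber glass test cell, vessel 64 (x) x 70 (y) x 75 mm, 0.3 kg, yellow insulators on the y ends (90 mm over them). Origin: centre of underside, z up. Rigid bail: steel bar 8 mm thick along y, 123 mm above the origin, between uprights at y = +-41 mm; its middle is a flat black sleeve 12 (x) x 30 (y) x 18 mm: grip it from above, fingers on the x sides. Starts in a nest; 2 or 3 used ones present
- used_b: used, amber test cell, shape, size and axes as used_a. Starts in a nest; 2 or 3 used ones present
- used_c: used, amber test cell, shape, size and axes as used_a. Starts in a nest; 2 or 3 used ones present
- fresh_a: clean, clear glass test cell, shape, size and axes as used_a. Starts on the bench; one or two clean cells are present
- fresh_b: clean, clear glass test cell, shape, size and axes as used_a. Starts on the bench; one or two clean cells are present
- oil_bottle: amber oil bottle, 68 mm across, 170 mm tall; not part of the job, leave it alone
- sample_jar: clear jar with a lid, 72 mm across, 100 mm tall; not part of the job, leave it alone
- foam_end: white U-shaped foam packing piece, 70 x 150 x 60 mm; not part of the job, leave it alone
- screwdriver: screwdriver lying on the bench; not part of the job, leave it alone
- steel_mug: steel mug, 76 mm across, 85 mm tall; not part of the job, leave it alone
Things that resemble listed ones, but are neither listed nor needed, are in the scene too. Leave any blue or pink look-alike of the fresh_a alone.

How it is judged:
By the outcome, as a careful person would: the job done as asked, in the order asked, and still so for the second after the job is handed in, with the robot touching nothing.
Of used_a, used_b, used_c only 2 to 3 are there at a start; the rules pass over those that are not, and their reading is None.
Of fresh_a, fresh_b only 1 to 2 are there at a start; the rules pass over those that are not, and their reading is None.
At some moment in a run one of fresh_a, fresh_b may be knocked a few centimetres aside while the robot is not near it.
It also fails if it takes over 210 s, if anything falls off the work surface, if the arm or the gripper's body presses on something with over 40 N, if the wrist force passes 120 N, or if a joint passes its speed limit or range.

## Working session

There is one attempt and no reset: what is moved stays moved. The work goes in short steps, Python scripts to look and compute and a shell command to move; the robot and the scene stay as the last step left them, time stands still between calls to the robot, and variables do not carry over. Pictures are saved under pics/ and viewed, and the job is handed in when it is done.

```bash
ls; mkdir -p pics; cat > h.py <<'E'
import numpy as np, cv2
from cell import monitor, optics, manip
def snap(name,tag):
    c=optics.camera(name); np.savez('pics/%s.npz'%tag,**{k:np.asarray(v) for k,v in c.items()})
    cv2.imwrite('pics/%s.png'%tag,c['frame'][:,:,::-1]); return c
def load(tag): return dict(np.load('pics/%s.npz'%tag))
def dep(c,u,v,z=None):
    z=c['range_z'][int(v),int(u)] if z is None else z
    p=np.array([(u-c['cx'])/c['fx']*z,(v-c['cy'])/c['fy']*z,z]); return c['R'].T@(p-c['t'])
def ray(c,u,v,h):
    d=c['R'].T@np.array([(u-c['cx'])/c['fx'],(v-c['cy'])/c['fy'],1]); o=-c['R'].T@c['t']
    return o+d*(h-o[2])/d[2]
def cloud(c):
    z=c['range_z'];v,u=np.mgrid[:z.shape[0],:z.shape[1]]
    p=np.stack([(u-c['cx'])/c['fx']*z,(v-c['cy'])/c['fy']*z,z],-1)
    return (p-c['t'])@c['R']
def proj(c,X):
    p=c['R']@np.asarray(X,float)+c['t']; return c['fx']*p[0]/p[2]+c['cx'],c['fy']*p[1]/p[2]+c['cy']
E
python3 - <<'E'
from h import *
for n in('top','side'):
    c=snap(n,n+'0'); print(n,-c['R'].T@c['t'],c['R'][2],c['fx'])
print(monitor.read_state())
E
```

```text
pics
top [ 323.93650304  -42.13770924 1350.29059626] [ 0.18284586 -0.01820607 -0.98297301] 396.00645593692593
side [ 105.74129288  -45.23971697 1483.37542795] [ 0.30472817  0.003916   -0.95243131] 477.82905280585476
{'clock': 0.1, 'joints': array([ 1.17837865e+00,  3.00427287e-01,  1.52151998e+00, -3.86365919e-05,
        1.32068944e+00, -6.65968499e-02]), 'qd': array([-0.00060383, -0.00293736, -0.00119484,  0.00014834,  0.00228286,
        0.00023353]), 'effort': array([-5.05024018e-04, -5.32645833e+01, -3.53282225e+01,  7.08885561e-02,
        2.35523534e-02, -9.07132085e-05]), 'eef_pos': array([175.96844222, 520.84269883, 204.93620764]), 'eef_rot': array([-1.57184056e+00,  3.21378659e-05, -3.25811264e-01]), 'wrist_force': array([ 0.39612964,  0.06899952, -0.00169304]), 'moment': array([-0.04742122, -0.01171438, -0.0349827 ]), 'finger_gap': 93.98594184787828}
```

View pics/top0.png

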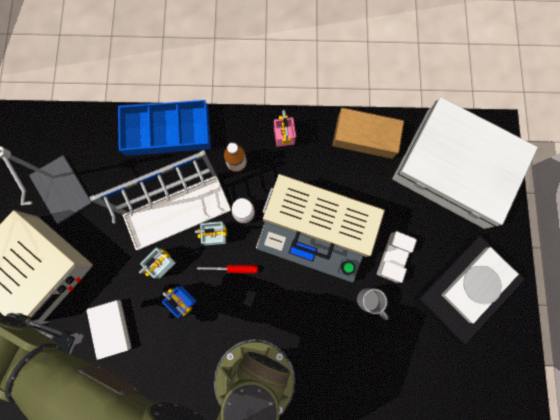

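View pics/side0.png

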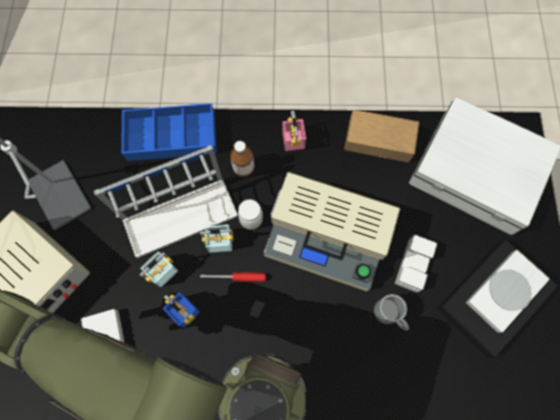

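```bash
python3 - <<'E'
from h import *
for n in('top0','side0'):
    c=load(n); P=cloud(c); f=c['frame'].astype(int)
    a=c['frame'][130:300,90:410,::-1]
    cv2.imwrite('pics/%s_crop.png'%n,cv2.resize(a,None,fx=2.5,fy=2.5,interpolation=3))
    # roof
    m=(abs(P[...,2]-163)<6)&(P[...,1]<0)&(P[...,1]>-400)&(P[...,0]>250)&(P[...,0]<650)
    m=m.astype('uint8'); k,l,s,ce=cv2.connectedComponentsWithStats(m); i=1+s[1:,4].argmax()
    q=P[l==i]; r=cv2.minAreaRect(q[:,:2].astype('float32')); print(n,'roof',r,q[:,2].mean(),cv2.boxPoints(r).round(0).tolist())
    # button
    g=(f[...,1]>100)&(f[...,0]<60)&(f[...,2]<110); v,u=np.nonzero(g); print('green',len(u),np.median(u),np.median(v),np.median(P[g],0), ray(c,u.mean(),v.mean(),93))
    # rack top bar
    m=(abs(P[...,2]-255)<12)&(P[...,1]>0)&(P[...,1]<500)&(P[...,0]>300)
    q=P[m]; print('bar',len(q)); r=cv2.minAreaRect(q[:,:2].astype('float32'));print(r)
    m=(abs(P[...,2]-16)<8)&(P[...,1]>0)&(P[...,1]<450)&(P[...,0]>250)&(f.min(-1)>150)
    k,l,s,ce=cv2.connectedComponentsWithStats(m.astype('uint8')); i=1+s[1:,4].argmax();q=P[l==i]
    r=cv2.minAreaRect(q[:,:2].astype('float32'));print('tray',r,cv2.boxPoints(r).round(0).tolist())
E
```

```text
top0 roof ((519.2952880859375, -206.130126953125), (341.611572265625, 147.49227905273438), 71.40644073486328) 162.6161717972034 [[395.0, -345.0], [535.0, -392.0], [644.0, -68.0], [504.0, -21.0]]
green 73 348.0 267.0 [ 362.5503798  -288.95058961  108.2783668 ] [ 362.58261763 -292.97174536   93.        ]
bar 1138
((569.5962524414062, 286.54302978515625), (96.22090148925781, 341.25396728515625), 24.2761173248291)
tray ((542.2266845703125, 274.7798156738281), (129.96182250976562, 341.56097412109375), 24.705062866210938) [[412.0, 403.0], [555.0, 92.0], [673.0, 147.0], [530.0, 457.0]]
side0 roof ((517.7026977539062, -209.93133544921875), (341.614990234375, 149.44503784179688), 71.42607879638672) 163.47219977901952 [[392.0, -348.0], [534.0, -396.0], [643.0, -72.0], [501.0, -24.0]]
green 21 364.0 270.0 [ 361.17729381 -294.96199763  106.9613803 ] [ 362.90079239 -294.99031395   93.        ]
bar 1212
((568.2869873046875, 283.6906433105469), (97.38301086425781, 342.1669006347656), 24.409791946411133)
tray ((517.9307861328125, 325.2799072265625), (135.28469848632812, 221.34556579589844), 24.12163734436035) [[411.0, 399.0], [501.0, 197.0], [625.0, 252.0], [534.0, 454.0]]
```

View crops.

View pics/top0_crop.png

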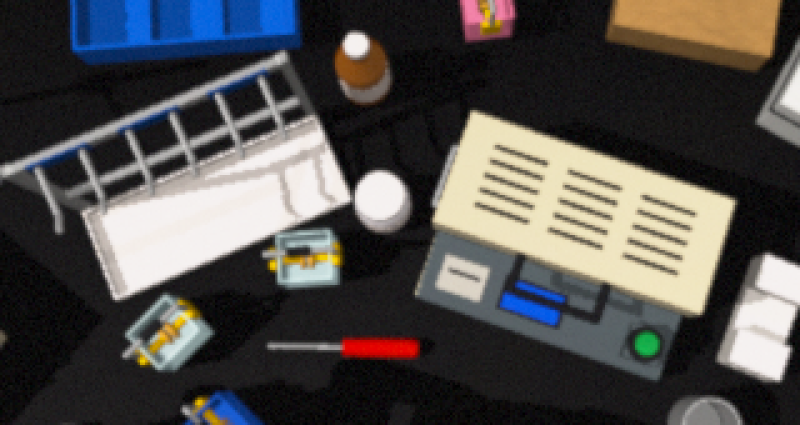

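View pics/side0_crop.png

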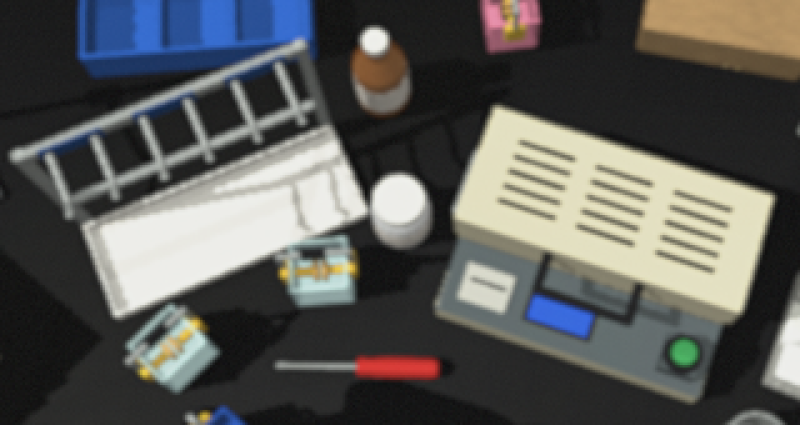

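```bash
python3 - <<'E'
from h import *
T=load('top0');S=load('side0')
for n,c,x0,y0 in(('top0',T,240,215),('side0',S,250,215)):
    a=c['frame'][y0:y0+95,x0:x0+150,::-1]; cv2.imwrite('pics/%s_bar.png'%n,cv2.resize(a,None,fx=5,fy=5,interpolation=3))
ex=np.array([.948,-.319,0]);ey=np.array([.319,.948,0]);O=np.array([518.5,-208,0])
for n,X in (('bar',O-121*ex+[0,0,145]),('barL',O-121*ex+55*ey+[0,0,145]),('barR',O-121*ex-55*ey+[0,0,145])):
    print(n,X.round(1),proj(T,X),proj(S,X))
P=cloud(S)
for v in range(225,262,2): print(v,P[v,345].round(0), P[v,375].round(0))
E
```

```text
bar [ 403.8 -169.4  145. ] (np.float64(310.83995306001043), np.float64(252.46141779890857)) (np.float64(321.867215931003), np.float64(252.28432120361327))
barL [ 421.3 -117.3  145. ] (np.float64(293.6909135416983), np.float64(246.45863956655376)) (np.float64(303.5874177538781), np.float64(246.06164212205732))
barR [ 386.2 -221.5  145. ] (np.float64(328.05358284718295), np.float64(258.4868049394488)) (np.float64(340.296281692907), np.float64(258.55781289635667))
225 [ 481. -235.  163.] [ 482. -322.  162.]
227 [ 475. -235.  163.] [ 476. -322.  160.]
229 [ 468. -235.  166.] [ 470. -321.  163.]
231 [ 464. -235.  160.] [ 462. -319.  169.]
233 [ 456. -234.  166.] [ 459. -321.  160.]
235 [ 451. -235.  162.] [ 451. -319.  166.]
237 [ 445. -234.  163.] [ 447. -321.  158.]
239 [ 439. -234.  164.] [ 440. -319.  163.]
241 [ 432. -233.  167.] [ 435. -319.  161.]
243 [ 430. -235.  151.] [ 428. -318.  167.]
245 [ 424. -235.  153.] [ 423. -319.  163.]
247 [ 419. -235.  152.] [ 415. -317.  170.]
249 [ 412. -235.  153.] [ 412. -318.  161.]
251 [ 407. -235.  151.] [ 406. -318.  161.]
253 [ 402. -235.  148.] [ 404. -322.  143.]
255 [ 413. -246.   72.] [ 403. -325.  123.]
257 [ 406. -245.   75.] [ 405. -333.   84.]
259 [ 401. -245.   71.] [ 401. -334.   76.]
261 [ 395. -245.   70.] [ 395. -334.   75.]
```

View pics/top0_bar.png

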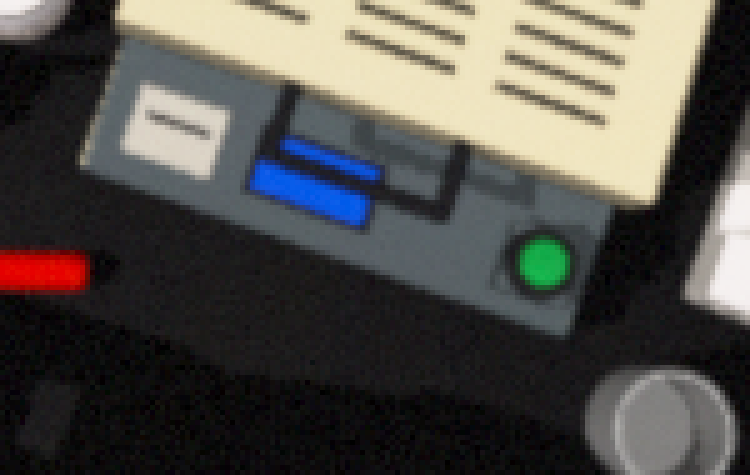

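View pics/side0_bar.png

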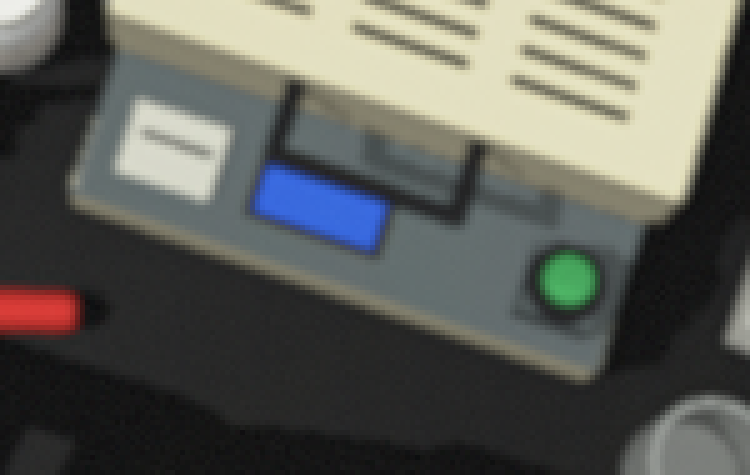

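```bash
python3 -m creep '[{"tx":0,"ty":-0.4,"tz":0},{"tx":0.73,"ty":-0.4,"tz":-0.967},{"tx":0.73,"ty":-0.4,"tz":-0.967},{"tx":0.73,"ty":-0.4,"tz":-0.967},{"tx":0.73,"ty":-0.4,"tz":-0.967},{"tx":0.73,"ty":-0.4,"tz":-0.967},{"tx":0.73,"ty":-0.4,"tz":-0.967}]'
```

```text
$[0]: bad value
```

```bash
python3 -m creep '[{"tx":0.73,"tz":-0.967},{"tx":0.73,"tz":-0.967},{"tx":0.73,"tz":-0.967},{"tx":0.73,"tz":-0.967},{"tx":0.73,"tz":-0.967},{"tx":0.73,"tz":-0.967}]'
```

```text
$[0]: bad value
```

```bash
python3 -m creep '[{"turn":0.5,"fingers":50},{"turn":0.5,"fingers":50},{"turn":0.5},{"turn":0.5},{"turn":0.5},{"turn":0.5},{"turn":0.5},{"turn":0.5},{"turn":0.5},{"turn":0.5},{"turn":0.5},{"turn":0.5}]'
```

```text
$[0]: bad value
```

```bash
python3 -m creep '[{"tx":0,"ty":-0.4,"tz":0,"turn":0,"fingers":60},{"tx":0.73,"ty":-0.4,"tz":-0.967,"turn":0,"fingers":60},{"tx":0.73,"ty":-0.4,"tz":-0.967,"turn":0,"fingers":60},{"tx":0.73,"ty":-0.4,"tz":-0.967,"turn":0,"fingers":60},{"tx":0.73,"ty":-0.4,"tz":-0.967,"turn":0,"fingers":60},{"tx":0.73,"ty":-0.4,"tz":-0.967,"turn":0,"fingers":60},{"tx":0.73,"ty":-0.4,"tz":-0.967,"turn":0,"fingers":60}]'
```

```text
clock: 0.8
eef_pos: [253.5, 288.0, 286.0]
eef_rot: [-1.57, -0.001, -0.33]
wrist_force: [-0.4, -0.2, -0.7]
finger_gap: 59.8
```

```bash
python3 -m creep '[{"tx":0.72,"ty":0,"tz":-0.96,"turn":0,"fingers":60},{"tx":0.72,"ty":0,"tz":-0.96,"turn":0,"fingers":60},{"tx":0.72,"ty":0,"tz":-0.96,"turn":0,"fingers":60},{"tx":0.72,"ty":0,"tz":-0.96,"turn":0,"fingers":60},{"tx":0.72,"ty":0,"tz":-0.96,"turn":0,"fingers":60},{"tx":0.72,"ty":0,"tz":-0.96,"turn":0.2,"fingers":60}]'
python3 -m creep '[{"tx":0.72,"ty":0,"tz":-0.96,"turn":0.47,"fingers":40},{"tx":0.72,"ty":0,"tz":-0.96,"turn":0.47,"fingers":40},{"tx":0.72,"ty":0,"tz":-0.96,"turn":0.47,"fingers":40},{"tx":0.72,"ty":0,"tz":-0.96,"turn":0.47,"fingers":40},{"tx":0.72,"ty":0,"tz":-0.96,"turn":0.47,"fingers":40},{"tx":0.72,"ty":0,"tz":-0.96,"turn":0.47,"fingers":40},{"tx":0.72,"ty":0,"tz":-0.96,"turn":0.47,"fingers":40},{"tx":0.72,"ty":0,"tz":-0.96,"turn":0.47,"fingers":40},{"tx":0.72,"ty":0,"tz":-0.96,"turn":0.47,"fingers":40},{"tx":0.72,"ty":0,"tz":-0.96,"turn":0.47,"fingers":40},{"tx":0.72,"ty":0,"tz":-0.96,"turn":0.47,"fingers":40}]'
```

```text
clock: 1.4
eef_pos: [328.6, 56.1, 285.9]
eef_rot: [-1.571, -0.001, -0.479]
wrist_force: [-0.3, 1.4, -0.1]
finger_gap: 60.4
clock: 2.5
eef_pos: [368.3, -180.2, 285.8]
eef_rot: [-1.57, -0.0, -1.957]
wrist_force: [0.2, 0.5, 0.1]
finger_gap: 40.2
```

```bash
cat >> h.py <<'E'
from scipy.spatial.transform import Rotation as Ro
def to(X,yaw=None):
    s=monitor.read_state(); R=Ro.from_euler('xyz',s['eef_rot']).as_matrix()
    d=R.T@(np.asarray(X,float)-s['eef_pos'])/200
    t=0 if yaw is None else -(((yaw-s['eef_rot'][2])+np.pi)%(2*np.pi)-np.pi)/np.pi
    print('tx %.3f ty %.3f tz %.3f turn %.3f'%(*d,t))
YT=-np.radians(18.6); ex=np.array([np.cos(YT),np.sin(YT),0]); ey=np.array([-ex[1],ex[0],0]); O=np.array([518.5,-208.,0])
def tw(x,y,z): return O+x*ex+y*ey+[0,0,z]
E
python3 -c "
from h import *
to(tw(-121,0,185),YT-np.pi/2)"
```

```text
tx -0.117 ty 0.504 tz 0.144 turn -0.020
```

Align above the bar first.

```bash
python3 -m creep '[{"tx":-0.117,"ty":0.5,"tz":0.144,"turn":-0.02,"fingers":40},{"tx":-0.117,"ty":0.5,"tz":0.144,"turn":-0.02,"fingers":40},{"tx":-0.117,"ty":0.5,"tz":0.144,"turn":-0.02,"fingers":40},{"tx":-0.117,"ty":0.5,"tz":0.144,"turn":-0.02,"fingers":40},{"tx":-0.117,"ty":0.5,"tz":0.144,"turn":-0.02,"fingers":40}]'
python3 - <<'E'
from h import *
for n in('top','side'):
    c=snap(n,n+'1'); a=c['frame'][170:290,220:420,::-1]; cv2.imwrite('pics/%s1c.png'%n,cv2.resize(a,None,fx=4,fy=4,interpolation=3))
to(tw(-121,0,126),YT-np.pi/2)
E
```

```text
clock: 3.0
eef_pos: [404.3, -169.9, 187.8]
eef_rot: [-1.568, -0.0, -1.893]
wrist_force: [0.5, 0.0, 0.5]
finger_gap: 40.0
tx -0.002 ty 0.309 tz -0.004 turn 0.000
```

View pics/top1c.png

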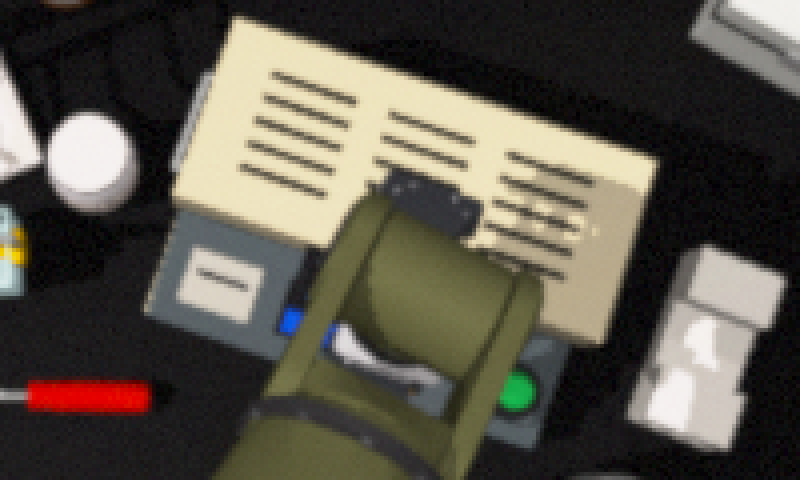

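View pics/side1c.png

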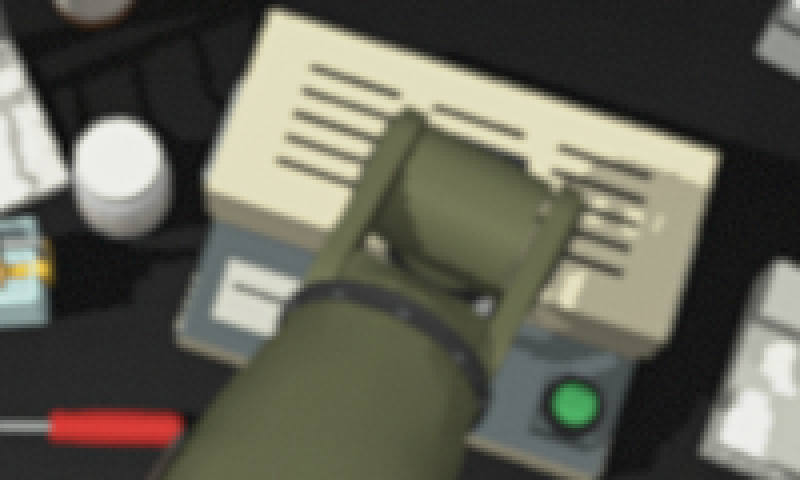

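```bash
python3 -m creep '[{"tx":0,"ty":0.12,"tz":0,"turn":0,"fingers":40},{"tx":0,"ty":0.22,"tz":0,"turn":0,"fingers":40},{"tx":0,"ty":0.3,"tz":0,"turn":0,"fingers":40},{"tx":0,"ty":0.3,"tz":0,"turn":0,"fingers":8},{"tx":0,"ty":0.3,"tz":0,"turn":0,"fingers":8},{"tx":0,"ty":0.3,"tz":0,"turn":0,"fingers":8},{"tx":0,"ty":0.3,"tz":0,"turn":0,"fingers":8},{"tx":0,"ty":0.3,"tz":0,"turn":0,"fingers":8}]' 10
```

```text
clock: 3.9
eef_pos: [405.9, -170.8, 129.0]
eef_rot: [-1.563, -0.001, -1.894]
wrist_force: [8.6, -3.3, -2.0]
finger_gap: 11.5
```

```bash
python3 - <<'E'
import numpy as np
a0=np.arctan2(40,191);r=np.hypot(40,191)
for th in np.r_[np.arange(.06,0.85,.06)]: print('%.2f tz %.3f ty %.3f'%(th,(r*np.cos(a0)-r*np.cos(a0+th))/200,-(r*np.sin(a0+th)-r*np.sin(a0))/200))
E
```

```text
0.06 tz 0.014 ty -0.057
0.12 tz 0.031 ty -0.113
0.18 tz 0.051 ty -0.168
0.24 tz 0.075 ty -0.221
0.30 tz 0.102 ty -0.273
0.36 tz 0.132 ty -0.324
0.42 tz 0.165 ty -0.372
0.48 tz 0.200 ty -0.418
0.54 tz 0.239 ty -0.463
0.60 tz 0.280 ty -0.504
0.66 tz 0.323 ty -0.544
0.72 tz 0.369 ty -0.580
0.78 tz 0.417 ty -0.614
0.84 tz 0.467 ty -0.645
```

```bash
python3 -m creep '[{"tx":0,"ty":-0.057,"tz":0.014,"turn":0,"fingers":8},{"tx":0,"ty":-0.113,"tz":0.031,"turn":0,"fingers":8},{"tx":0,"ty":-0.168,"tz":0.051,"turn":0,"fingers":8},{"tx":0,"ty":-0.221,"tz":0.075,"turn":0,"fingers":8},{"tx":0,"ty":-0.273,"tz":0.102,"turn":0,"fingers":8},{"tx":0,"ty":-0.324,"tz":0.132,"turn":0,"fingers":8},{"tx":0,"ty":-0.372,"tz":0.165,"turn":0,"fingers":8},{"tx":0,"ty":-0.418,"tz":0.2,"turn":0,"fingers":8},{"tx":0,"ty":-0.463,"tz":0.239,"turn":0,"fingers":8},{"tx":0,"ty":-0.504,"tz":0.28,"turn":0,"fingers":8},{"tx":0,"ty":-0.544,"tz":0.323,"turn":0,"fingers":8},{"tx":0,"ty":-0.58,"tz":0.369,"turn":0,"fingers":8},{"tx":0,"ty":-0.614,"tz":0.417,"turn":0,"fingers":8},{"tx":0,"ty":-0.645,"tz":0.467,"turn":0,"fingers":8},{"tx":0,"ty":-0.645,"tz":0.467,"turn":0,"fingers":8}]'
python3 - <<'E'
from h import *
for n in('top',):
    c=snap(n,n+'2'); a=c['frame'][120:290,200:420,::-1]; cv2.imwrite('pics/%s2c.png'%n,cv2.resize(a,None,fx=3.5,fy=3.5,interpolation=3))
print(monitor.read_state()['eef_pos'])
E
```

```text
clock: 5.4
eef_pos: [494.3, -200.3, 260.3]
eef_rot: [-1.561, -0.001, -1.894]
wrist_force: [-6.9, 1.7, 9.8]
finger_gap: 11.5
[ 493.81723665 -200.12446333  260.0455252 ]
```

View pics/top2c.png

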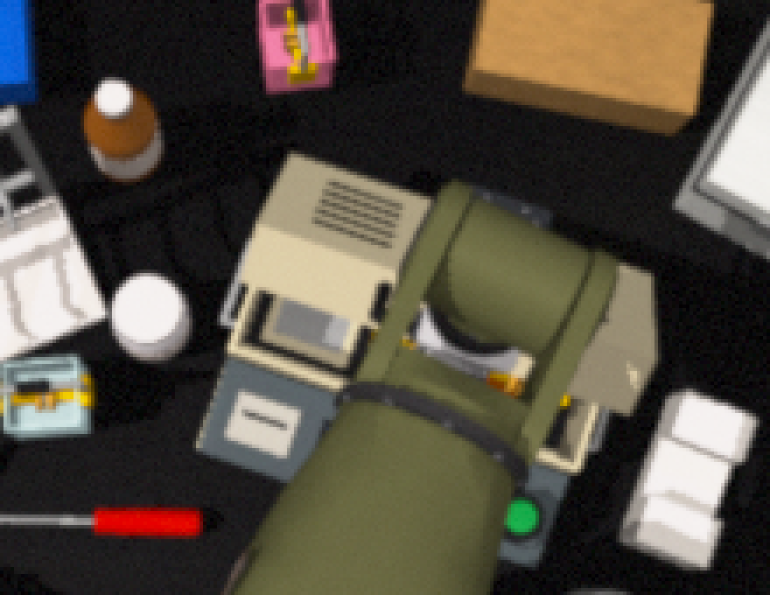

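```bash
python3 - <<'E'
import numpy as np
a0=np.arctan2(40,191)+.86;r=np.hypot(40,191)
for th in np.r_[np.arange(.06,0.86,.06)]: print('%.2f tz %.3f ty %.3f'%(th,(r*np.cos(a0)-r*np.cos(a0+th))/200,-(r*np.sin(a0+th)-r*np.sin(a0))/200))
E
```

```text
0.06 tz 0.052 ty -0.027
0.12 tz 0.106 ty -0.050
0.18 tz 0.161 ty -0.071
0.24 tz 0.217 ty -0.088
0.30 tz 0.274 ty -0.101
0.36 tz 0.331 ty -0.111
0.42 tz 0.389 ty -0.118
0.48 tz 0.448 ty -0.121
0.54 tz 0.506 ty -0.121
0.60 tz 0.565 ty -0.117
0.66 tz 0.623 ty -0.110
0.72 tz 0.680 ty -0.099
0.78 tz 0.737 ty -0.085
0.84 tz 0.793 ty -0.067
```

```bash
python3 -m creep '[{"tx":0,"ty":-0.027,"tz":0.052,"turn":0,"fingers":8},{"tx":0,"ty":-0.05,"tz":0.106,"turn":0,"fingers":8},{"tx":0,"ty":-0.071,"tz":0.161,"turn":0,"fingers":8},{"tx":0,"ty":-0.088,"tz":0.217,"turn":0,"fingers":8},{"tx":0,"ty":-0.101,"tz":0.274,"turn":0,"fingers":8},{"tx":0,"ty":-0.111,"tz":0.331,"turn":0,"fingers":8},{"tx":0,"ty":-0.118,"tz":0.389,"turn":0,"fingers":8},{"tx":0,"ty":-0.121,"tz":0.448,"turn":0,"fingers":8},{"tx":0,"ty":-0.121,"tz":0.506,"turn":0,"fingers":8},{"tx":0,"ty":-0.117,"tz":0.565,"turn":0,"fingers":8},{"tx":0,"ty":-0.11,"tz":0.623,"turn":0,"fingers":8},{"tx":0,"ty":-0.099,"tz":0.68,"turn":0,"fingers":8},{"tx":0,"ty":-0.085,"tz":0.737,"turn":0,"fingers":8},{"tx":0,"ty":-0.077,"tz":0.765,"turn":0,"fingers":8},{"tx":0,"ty":-0.077,"tz":0.765,"turn":0,"fingers":8}]'
```

```text
clock: 6.95
eef_pos: [639.2, -248.7, 276.5]
eef_rot: [-1.562, -0.001, -1.894]
wrist_force: [1.2, -1.2, -0.0]
finger_gap: 11.9
```

```bash
python3 -m creep '[{"tx":0,"ty":0,"tz":0,"turn":0,"fingers":40},{"tx":0,"ty":0,"tz":0,"turn":0,"fingers":40},{"tx":0,"ty":0,"tz":0,"turn":0,"fingers":40},{"tx":0,"ty":-0.15,"tz":0,"turn":0,"fingers":40},{"tx":0,"ty":-0.35,"tz":0,"turn":0,"fingers":40},{"tx":0,"ty":-0.4,"tz":-0.2,"turn":0,"fingers":40},{"tx":0,"ty":-0.4,"tz":-0.45,"turn":0,"fingers":40},{"tx":-0.2,"ty":-0.4,"tz":-0.7,"turn":0,"fingers":40},{"tx":-0.4,"ty":-0.4,"tz":-1,"turn":0,"fingers":40},{"tx":-0.6,"ty":-0.4,"tz":-1,"turn":0,"fingers":40},{"tx":-0.8,"ty":-0.4,"tz":-1,"turn":0,"fingers":40},{"tx":-1,"ty":-0.4,"tz":-1,"turn":0,"fingers":40},{"tx":-1,"ty":-0.4,"tz":-1,"turn":0,"fingers":40}]'
python3 - <<'E'
from h import *
for n in('top','side'):
    c=snap(n,n+'3')
    a=c['frame'][100:310,80:420,::-1]; cv2.imwrite('pics/%s3c.png'%n,cv2.resize(a,None,fx=2.3,fy=2.3,interpolation=3))
E
```

```text
clock: 8.25
eef_pos: [512.5, 8.9, 354.6]
eef_rot: [-1.562, -0.001, -1.889]
wrist_force: [0.2, -0.6, -0.4]
finger_gap: 40.0
```

View pics/top3c.png

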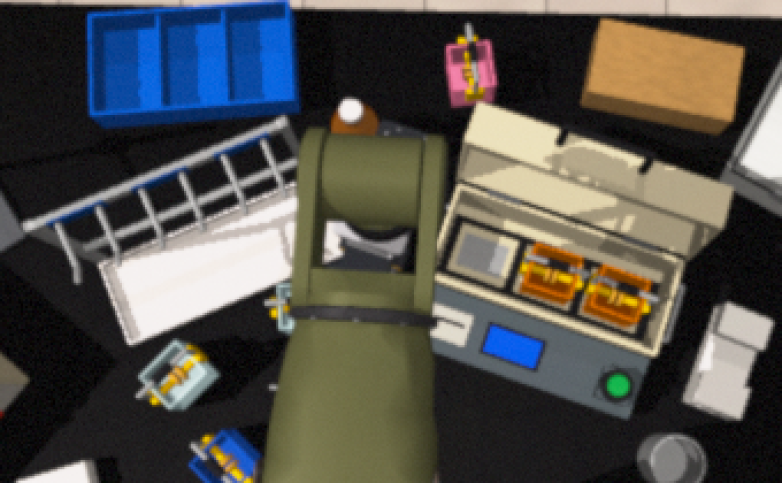

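View pics/side3c.png

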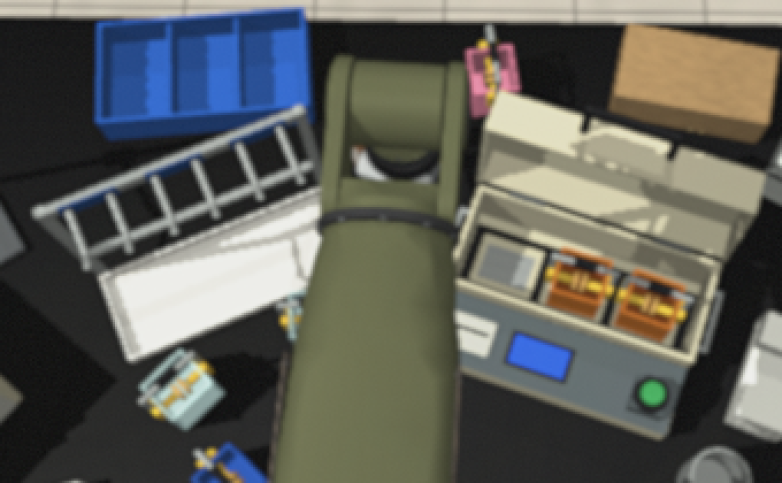

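```bash
cat >> h.py <<'E'
YR=np.radians(24.5); rx=np.array([np.cos(YR),np.sin(YR),0]); ry=np.array([-rx[1],rx[0],0]); RO=np.array([601.,300.,0])
def rw(x,y,z): return RO+x*rx+y*ry+[0,0,z]
def rl(P,): d=P-RO; return np.stack([d@rx,d@ry,P[...,2]],-1)
def tl(P,): d=P-O; return np.stack([d@ex,d@ey,P[...,2]],-1)
E
python3 - <<'E'
from h import *
for n in('top0','side0'):
    c=load(n); L=rl(cloud(c)); f=c['frame'].astype(int)
    m=(L[...,2]>235)&(L[...,2]<275)&(abs(L[...,0])<120)&(abs(L[...,1])<200)
    q=L[m]; print(n,len(q))
    h,e=np.histogram(q[:,0],bins=np.arange(-100,41,5)); print(dict(zip(e.astype(int).tolist(),h.tolist())))
    b=q[q[:,0]>-8]; print('bar y',b[:,1].min(),b[:,1].max(),'zmed',np.median(b[:,2]))
    A=np.polyfit(b[:,1],b[:,0],1);print('skew deg',np.degrees(np.arctan(A[0])),A[1])
    p=q[(q[:,0]<-25)&(q[:,0]>-90)]
    for y0 in(-134,-82,-26,26,82,134):
        s=p[abs(p[:,1]-y0)<14]; 
        if len(s): print(y0,len(s),s[:,1].mean().round(1),s[:,0].min().round(1),'z at x~-60',s[abs(s[:,0]+60)<8][:,2].mean(),'tip z',s[s[:,0]<-72][:,2].mean())
    a=c['frame'][140:250,80:240,::-1]; cv2.imwrite('pics/%s_rack.png'%n,cv2.resize(a,None,fx=5,fy=5,interpolation=3))
E
```

```text
top0 1220
{-100: 0, -95: 0, -90: 0, -85: 9, -80: 32, -75: 22, -70: 25, -65: 28, -60: 26, -55: 29, -50: 33, -45: 34, -40: 31, -35: 29, -30: 34, -25: 31, -20: 35, -15: 28, -10: 32, -5: 170, 0: 290, 5: 216, 10: 86, 15: 0, 20: 0, 25: 0, 30: 0, 35: 0}
bar y -169.9886710418812 172.73053084769575 zmed 258.1862641797147
skew deg 0.1786584706151414 3.6502708569362983
-134 52 -133.1 -80.8 z at x~-60 245.14109624247754 tip z 254.8846771688677
-82 54 -81.4 -81.4 z at x~-60 245.55893958762417 tip z 255.40430914042923
-26 54 -25.6 -81.1 z at x~-60 245.88826828119952 tip z 254.99604942285066
26 58 26.0 -82.2 z at x~-60 245.2151690265593 tip z 255.04436525732498
82 57 81.9 -80.9 z at x~-60 245.3125057527219 tip z 255.15908701239908
134 57 133.8 -81.7 z at x~-60 244.4836109300551 tip z 255.5627994980648
side0 1290
{-100: 0, -95: 0, -90: 2, -85: 27, -80: 23, -75: 19, -70: 26, -65: 21, -60: 28, -55: 32, -50: 35, -45: 33, -40: 31, -35: 30, -30: 36, -25: 31, -20: 32, -15: 26, -10: 65, -5: 396, 0: 222, 5: 162, 10: 13, 15: 0, 20: 0, 25: 0, 30: 0, 35: 0}
bar y -172.41805863903122 169.74834124650425 zmed 258.00415381483197
skew deg 0.11338205545490385 0.6847179201734005
-134 56 -135.6 -85.2 z at x~-60 244.52949023436108 tip z 255.98355458899385
-82 56 -83.7 -85.4 z at x~-60 244.54216139350513 tip z 256.40426601434604
-26 57 -27.9 -84.8 z at x~-60 244.85990565376036 tip z 256.48693174382623
26 58 24.0 -84.6 z at x~-60 244.61491384810472 tip z 254.98241633982946
82 57 79.8 -83.5 z at x~-60 245.40401126589666 tip z 255.66593561735922
134 59 131.5 -84.5 z at x~-60 244.97732807920607 tip z 255.65811209360035
```

View pics/top0_rack.png

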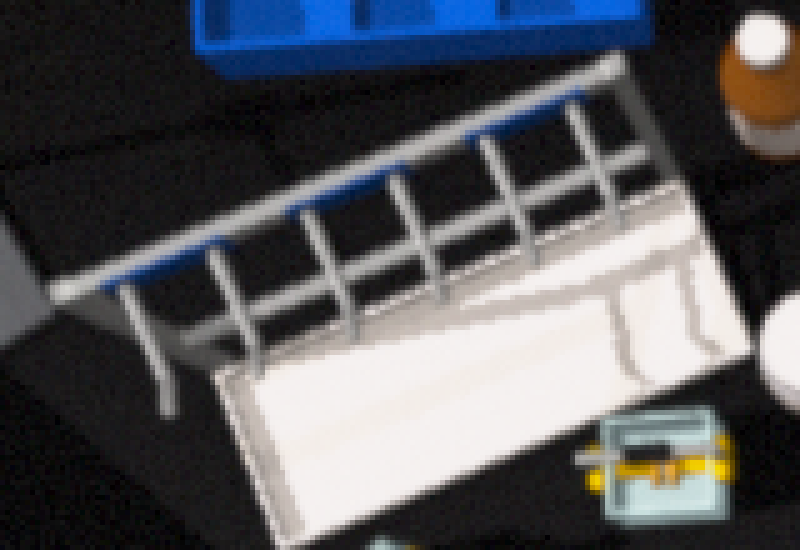

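View pics/side0_rack.png

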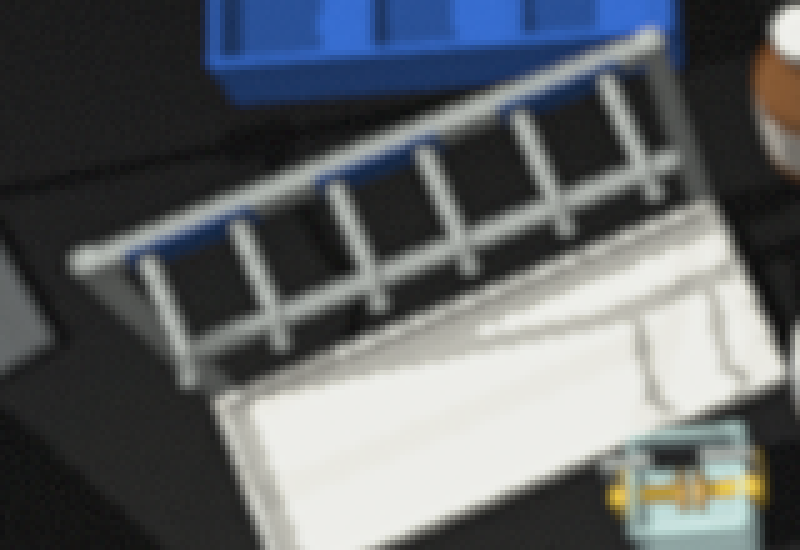

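```bash
python3 - <<'E'
from h import *
for n,x0,y0 in(('top3',265,180),('side3',275,180)):
    c=load(n); a=c['frame'][y0:y0+80,x0:x0+120,::-1]; cv2.imwrite('pics/%s_n.png'%n,cv2.resize(a,None,fx=6,fy=6,interpolation=3))
    for y in(108,0,-108):
        print(n,y,[np.round((np.array(proj(c,tw(0,y,z)))-[x0,y0])*6) for z in(12,135)])
    L=tl(cloud(c)); 
    m=(abs(L[...,2]-105)<5)&(abs(L[...,0])<80)&(abs(L[...,1])<175); q=L[m]; h=np.histogram(q[:,0],bins=np.arange(-80,81,4)); print(h[0]); print(np.histogram(q[:,1],bins=np.arange(-180,181,5))[0])
    m=(abs(L[...,2]-135)<14)&(abs(L[...,0])<50)&(abs(L[...,1])<175); q=L[m]; 
    for y in(0,-108):
        s=q[(abs(q[:,1]-y)<54)]; print(y,len(s),s.mean(0),s.min(0),s.max(0))
E
```

```text
top3 108 [array([138., 186.]), array([149., 147.])]
top3 0 [array([317., 249.]), array([346., 215.])]
top3 -108 [array([497., 311.]), array([544., 283.])]
[  0   0  13 127  66   3   3   3   3   2   2   2   3   4   3   6   4   5
   5   8   8   4   4   5   5   5   5   5   5   5   4   6   4   6   4   6
  95 120  42  84]
[ 0  0  4 67 28  6  6  8  6  9  7  9 12  8 12  9  9 11 11 10 11  8  7  7
  8  9  7  9  7  9  9  9  7  8  6  8  9  8  8  8  8  5  9  7 10  5  9  6
  9  6  8  7 11  9  9 10 10 12 10 11 10  8  8  8  9  6  9  4 18 39  0  0]
0 98 [  0.35391419   0.94832626 138.93277962] [ -4.94848626 -53.05678418 123.77919845] [  7.34634186  46.54366884 147.49420339]
-108 95 [  0.95796025 -96.35544021 139.46733029] [  -4.56389788 -140.57127976  127.01236593] [  7.51963962 -54.5158218  147.85551682]
side3 108 [array([136., 213.]), array([146., 141.])]
side3 0 [array([328., 278.]), array([354., 210.])]
side3 -108 [array([523., 343.]), array([566., 280.])]
[  0   0  53 135  73   3   3   3   3   3   6   4   3   6   5   2   4   6
   4  18   7   5   4   4   4   6   6   5   6   4   5   7   7   5   3  11
 119 126  39  71]
[ 0  0 66 37 10  9 12 12 10  7 10 11 13 12  9 14 11 11  8 10 10 11  9 12
  7  8  9 10  9  8  7  8 10 10  9 12  6 10  8  8  8  9  8 11  9  9  9 10
  9  8 10 12  9 12 12 10 11 11 11  9 12  8  8 10  9 10  3 13 49  6  0  0]
0 111 [ -0.70401617  -1.37979343 139.08468869] [ -5.87304741 -46.18404802 122.28905135] [  6.12374252  42.82258823 148.12632136]
-108 115 [  0.1814807  -99.44193048 139.12039077] [  -5.3116207  -143.61319031  123.6436571 ] [  8.66132679 -55.31932034 148.92240596]
```

View pics/top3_n.png

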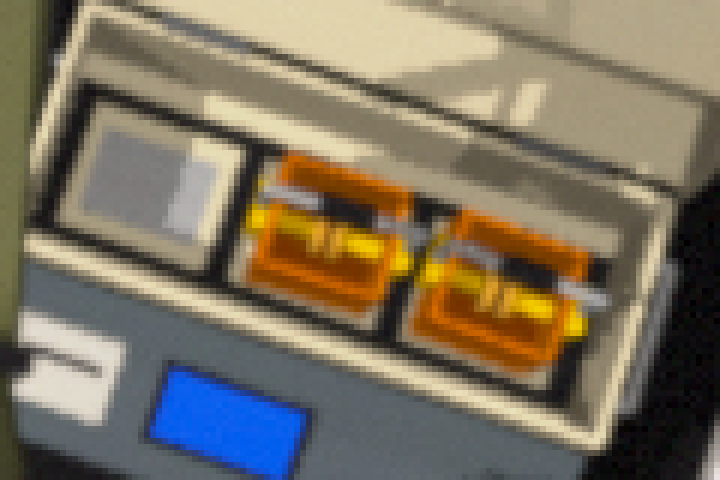

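View pics/side3_n.png

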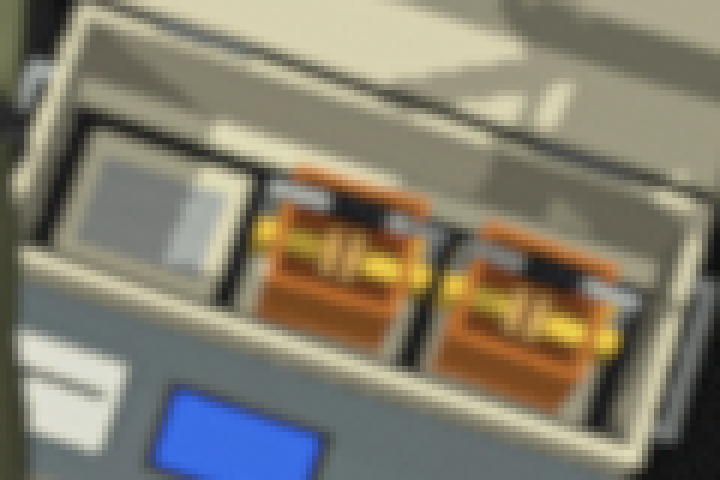

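```bash
python3 - <<'E'
from h import *
for n in('top3','side3'):
    L=tl(cloud(load(n)))
    for z in range(110,300,15):
        m=(abs(L[...,2]-z)<7)&(abs(L[...,1])<150)&(L[...,0]>60)&(L[...,0]<200); q=L[m]
        if len(q)>5: print(n,z,len(q),np.percentile(q[:,0],[1,10,50,90,99]).round())
to(tw(0,0,250),YT-np.pi/2)
E
```

```text
top3 110 1412 [ 66.  72.  96. 125. 128.]
top3 230 9 [138. 140. 145. 148. 148.]
top3 245 1861 [ 90.  95. 117. 141. 147.]
top3 260 24 [ 90.  94. 126. 129. 131.]
top3 275 19 [126. 127. 129. 131. 132.]
top3 290 178 [130. 131. 134. 139. 141.]
side3 110 1615 [ 65.  71.  97. 126. 130.]
side3 125 221 [125. 127. 129. 131. 132.]
side3 140 230 [127. 129. 130. 132. 134.]
side3 155 26 [128. 129. 130. 131. 132.]
side3 230 13 [135. 137. 148. 150. 151.]
side3 245 1866 [ 90.  94. 117. 141. 148.]
side3 260 34 [ 88.  92. 126. 129. 131.]
side3 275 27 [125. 126. 129. 132. 133.]
side3 290 178 [128. 130. 133. 139. 142.]
tx 1.002 ty 0.527 tz 0.362 turn 0.001
```

```bash
python3 -m creep '[{"tx":1,"ty":0.2,"tz":0.3,"turn":0,"fingers":40},{"tx":1,"ty":0.5,"tz":0.34,"turn":0,"fingers":40},{"tx":1,"ty":0.5,"tz":0.34,"turn":0,"fingers":40},{"tx":1,"ty":0.5,"tz":0.34,"turn":0,"fingers":40},{"tx":1,"ty":0.5,"tz":0.34,"turn":0,"fingers":40},{"tx":1,"ty":0.5,"tz":0.34,"turn":0,"fingers":40},{"tx":1,"ty":0.5,"tz":0.34,"turn":0,"fingers":40}]'
python3 -c "
from h import *
to(tw(-4,0,118),YT-np.pi/2)"
```

```text
clock: 9.05
eef_pos: [513.6, -207.5, 255.5]
eef_rot: [-1.562, -0.001, -1.894]
wrist_force: [0.6, 0.1, 0.5]
finger_gap: 40.2
tx -0.006 ty 0.687 tz -0.002 turn 0.000
```

```bash
python3 -m creep '[{"tx":0,"ty":0.2,"tz":0,"turn":0,"fingers":40},{"tx":0,"ty":0.4,"tz":0,"turn":0,"fingers":40},{"tx":0,"ty":0.55,"tz":0,"turn":0,"fingers":40},{"tx":0,"ty":0.64,"tz":0,"turn":0,"fingers":40},{"tx":0,"ty":0.69,"tz":0,"turn":0,"fingers":40},{"tx":0,"ty":0.69,"tz":0,"turn":0,"fingers":40}]'
```

```text
clock: 9.65
eef_pos: [514.7, -207.6, 117.5]
eef_rot: [-1.563, -0.001, -1.894]
wrist_force: [0.3, 0.4, 0.9]
finger_gap: 39.8
```

Now close with moderate force and lift.

```bash
python3 -m creep '[{"tx":0,"ty":0,"tz":0,"turn":0,"fingers":8},{"tx":0,"ty":0,"tz":0,"turn":0,"fingers":8},{"tx":0,"ty":0,"tz":0,"turn":0,"fingers":8},{"tx":0,"ty":0,"tz":0,"turn":0,"fingers":8},{"tx":0,"ty":0,"tz":0,"turn":0,"fingers":8}]' 25
python3 -m creep '[{"tx":0,"ty":-0.05,"tz":0,"turn":0,"fingers":8},{"tx":0,"ty":-0.15,"tz":0,"turn":0,"fingers":8},{"tx":0,"ty":-0.3,"tz":0,"turn":0,"fingers":8},{"tx":0,"ty":-0.5,"tz":0,"turn":0,"fingers":8},{"tx":0,"ty":-0.7,"tz":0,"turn":0,"fingers":8},{"tx":0,"ty":-0.9,"tz":0,"turn":0,"fingers":8},{"tx":0,"ty":-1,"tz":0,"turn":0,"fingers":8},{"tx":0,"ty":-1,"tz":0,"turn":0,"fingers":8}]'
```

```text
clock: 10.15
eef_pos: [514.7, -207.6, 117.6]
eef_rot: [-1.562, -0.001, -1.894]
wrist_force: [1.5, -1.1, 1.4]
finger_gap: 11.7
clock: 10.95
eef_pos: [513.5, -207.0, 320.9]
eef_rot: [-1.558, -0.002, -1.894]
wrist_force: [0.4, 1.1, -4.3]
finger_gap: 11.8
```

```bash
python3 - <<'E'
from h import *
to(tw(-80,200,320)); to(rw(-180,108,255),YR-np.pi/2)
E
```

```text
tx -1.004 ty -0.003 tz -0.374 turn 0.000
tx -2.324 ty 0.306 tz -1.421 turn -0.239
```

```bash
python3 -m creep '[{"tx":-0.2,"ty":0,"tz":-0.12,"turn":0,"fingers":8},{"tx":-0.4,"ty":0,"tz":-0.24,"turn":0,"fingers":8},{"tx":-0.6,"ty":0,"tz":-0.36,"turn":0,"fingers":8},{"tx":-0.8,"ty":0,"tz":-0.48,"turn":0,"fingers":8},{"tx":-1,"ty":0,"tz":-0.6,"turn":0,"fingers":8},{"tx":-1,"ty":0,"tz":-0.6,"turn":0,"fingers":8}]'
python3 -m creep '[{"tx":-0.2,"ty":0,"tz":-0.12,"turn":-0.04,"fingers":8},{"tx":-0.4,"ty":0,"tz":-0.24,"turn":-0.08,"fingers":8},{"tx":-0.6,"ty":0,"tz":-0.36,"turn":-0.12,"fingers":8},{"tx":-0.8,"ty":0,"tz":-0.48,"turn":-0.16,"fingers":8},{"tx":-1,"ty":0,"tz":-0.6,"turn":-0.2,"fingers":8},{"tx":-1,"ty":0,"tz":-0.6,"turn":-0.24,"fingers":8},{"tx":-1,"ty":0,"tz":-0.6,"turn":-0.24,"fingers":8}]'
python3 -c "
from h import *
to(rw(-180,108,255),YR-np.pi/2)"
```

```text
clock: 11.55
eef_pos: [461.7, 24.8, 317.7]
eef_rot: [-1.56, -0.001, -1.889]
wrist_force: [-0.9, -0.5, -3.1]
finger_gap: 11.5
clock: 12.25
eef_pos: [409.8, 252.8, 314.6]
eef_rot: [-1.566, -0.009, -1.131]
wrist_force: [0.3, -1.2, -3.1]
finger_gap: 12.0
tx -0.360 ty 0.295 tz 0.071 turn 0.004
```

```bash
python3 -m creep '[{"tx":-0.18,"ty":0.1,"tz":0.03,"turn":0.004,"fingers":8},{"tx":-0.36,"ty":0.2,"tz":0.07,"turn":0.004,"fingers":8},{"tx":-0.36,"ty":0.3,"tz":0.07,"turn":0.004,"fingers":8},{"tx":-0.36,"ty":0.3,"tz":0.07,"turn":0.004,"fingers":8}]'
python3 - <<'E'
from h import *
c=snap('top','top4');c2=snap('side','side4')
for n,c in(('t',c),('s',c2)):
    a=c['frame'][140:300,70:250,::-1]; cv2.imwrite('pics/4%s.png'%n,cv2.resize(a,None,fx=3.5,fy=3.5,interpolation=3))
to(rw(-60,108,253),YR-np.pi/2); print(monitor.read_state()['eef_rot'])
E
```

```text
clock: 12.65
eef_pos: [391.6, 322.3, 250.8]
eef_rot: [-1.572, -0.01, -1.147]
wrist_force: [0.1, -0.2, -3.6]
finger_gap: 11.8
tx -0.008 ty 0.008 tz 0.601 turn -0.001
[-1.56670719 -0.00923888 -1.14722966]
```

View pics/4t.png

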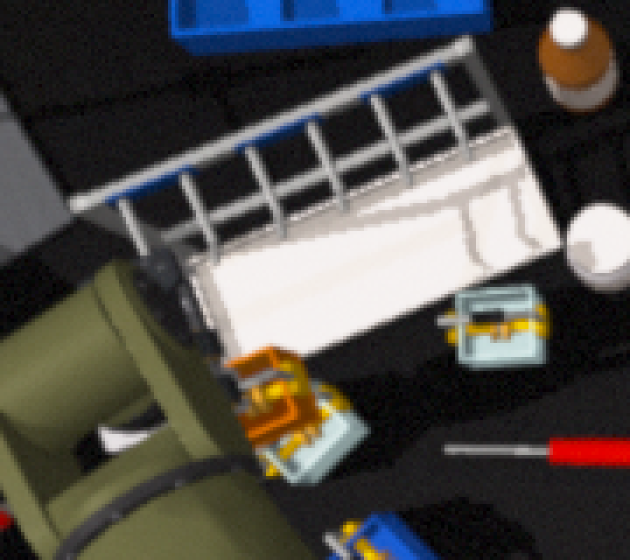

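View pics/4s.png

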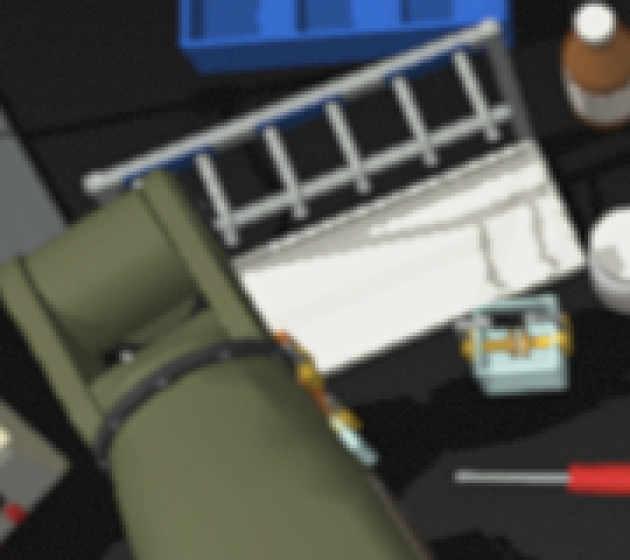

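```bash
python3 -m creep '[{"tx":-0.008,"ty":-0.005,"tz":0.1,"turn":0,"fingers":8},{"tx":-0.008,"ty":-0.005,"tz":0.2,"turn":0,"fingers":8},{"tx":-0.008,"ty":-0.005,"tz":0.3,"turn":0,"fingers":8},{"tx":-0.008,"ty":-0.005,"tz":0.4,"turn":0,"fingers":8},{"tx":-0.008,"ty":-0.005,"tz":0.5,"turn":0,"fingers":8},{"tx":-0.008,"ty":-0.005,"tz":0.6,"turn":0,"fingers":8},{"tx":-0.008,"ty":-0.005,"tz":0.605,"turn":0,"fingers":8},{"tx":-0.008,"ty":-0.005,"tz":0.605,"turn":0,"fingers":8}]'
python3 - <<'E'
from h import *
c=snap('top','top5');c2=snap('side','side5')
for n,c in(('t',c),('s',c2)):
    a=c['frame'][130:260,70:250,::-1]; cv2.imwrite('pics/5%s.png'%n,cv2.resize(a,None,fx=4,fy=4,interpolation=3))
to(rw(-60,108,230.6),YR-np.pi/2); print(monitor.read_state()['eef_rot'])
E
```

```text
clock: 13.55
eef_pos: [503.0, 372.9, 256.3]
eef_rot: [-1.566, -0.009, -1.15]
wrist_force: [-0.1, 0.1, -3.7]
finger_gap: 11.5
tx -0.004 ty 0.129 tz -0.003 turn -0.002
[-1.56606593 -0.00910301 -1.14843351]
```

View pics/5t.png

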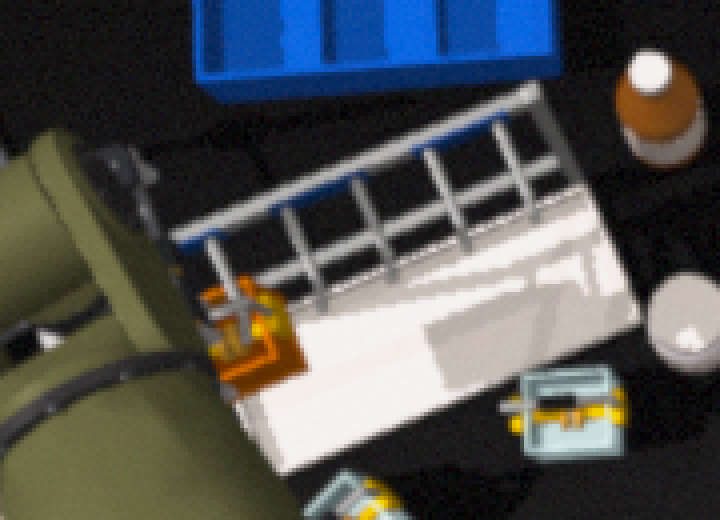

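```bash
python3 -m creep '[{"tx":0,"ty":0.03,"tz":0,"turn":0,"fingers":8},{"tx":0,"ty":0.06,"tz":0,"turn":0,"fingers":8},{"tx":0,"ty":0.09,"tz":0,"turn":0,"fingers":8},{"tx":0,"ty":0.11,"tz":0,"turn":0,"fingers":8},{"tx":0,"ty":0.125,"tz":0,"turn":0,"fingers":8},{"tx":0,"ty":0.13,"tz":0,"turn":0,"fingers":8}]'
```

```text
clock: 14.25
eef_pos: [503.4, 373.5, 232.4]
eef_rot: [-1.561, -0.008, -1.148]
wrist_force: [1.1, 0.2, 12.6]
finger_gap: 11.5
```

```bash
python3 -m creep '[{"tx":0,"ty":-0.01,"tz":0,"turn":0,"fingers":10},{"tx":0,"ty":-0.01,"tz":0,"turn":0,"fingers":16},{"tx":0,"ty":-0.01,"tz":0,"turn":0,"fingers":30},{"tx":0,"ty":-0.01,"tz":0,"turn":0,"fingers":30},{"tx":0,"ty":-0.01,"tz":0,"turn":0,"fingers":30}]'
python3 -m creep '[{"tx":0,"ty":-0.1,"tz":0,"turn":0,"fingers":30},{"tx":0,"ty":-0.3,"tz":0,"turn":0,"fingers":30},{"tx":0,"ty":-0.5,"tz":0,"turn":0,"fingers":30},{"tx":0.2,"ty":-0.5,"tz":-0.3,"turn":0,"fingers":30},{"tx":0.4,"ty":-0.5,"tz":-0.5,"turn":0,"fingers":30},{"tx":0.6,"ty":-0.5,"tz":-0.6,"turn":0,"fingers":30},{"tx":0.8,"ty":-0.5,"tz":-0.7,"turn":0,"fingers":30},{"tx":1,"ty":-0.5,"tz":-0.8,"turn":0,"fingers":30},{"tx":1,"ty":-0.5,"tz":-0.8,"turn":0,"fingers":30}]'
python3 - <<'E'
from h import *
c=snap('top','top6');c2=snap('side','side6')
for n,c in(('t',c),('s',c2)):
    a=c['frame'][130:260,70:250,::-1]; cv2.imwrite('pics/6%s.png'%n,cv2.resize(a,None,fx=4,fy=4,interpolation=3))
to(tw(-80,80,320),YT-np.pi/2)
E
```

```text
clock: 14.75
eef_pos: [503.3, 373.5, 234.3]
eef_rot: [-1.561, -0.008, -1.148]
wrist_force: [-0.6, -0.4, -0.4]
finger_gap: 29.9
clock: 15.65
eef_pos: [437.7, 122.6, 335.1]
eef_rot: [-1.56, -0.009, -1.152]
wrist_force: [0.1, 0.7, 0.5]
finger_gap: 29.7
tx 1.117 ty 0.080 tz -0.336 turn 0.237
```

View pics/6t.png

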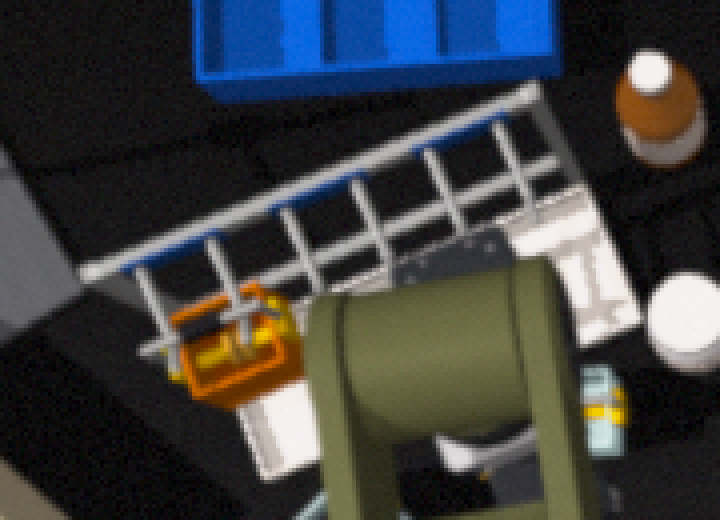

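View pics/6s.png

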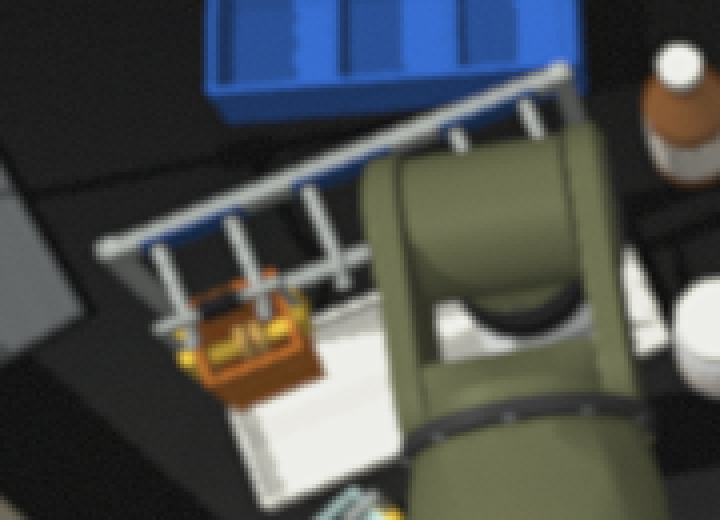

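```bash
python3 -m creep '[{"tx":0.25,"ty":0,"tz":-0.07,"turn":0.04,"fingers":40},{"tx":0.5,"ty":0,"tz":-0.15,"turn":0.08,"fingers":40},{"tx":0.75,"ty":0,"tz":-0.22,"turn":0.12,"fingers":40},{"tx":1,"ty":0,"tz":-0.3,"turn":0.16,"fingers":40},{"tx":1,"ty":0,"tz":-0.3,"turn":0.2,"fingers":40},{"tx":1,"ty":0,"tz":-0.3,"turn":0.237,"fingers":40},{"tx":1,"ty":0,"tz":-0.3,"turn":0.237,"fingers":40}]'
python3 -c "
from h import *
to(tw(-4,-98,260),YT-np.pi/2)"
```

```text
clock: 16.45
eef_pos: [465.6, -81.6, 335.6]
eef_rot: [-1.558, 0.001, -1.897]
wrist_force: [0.7, -0.4, -0.1]
finger_gap: 40.3
tx 1.004 ty 0.382 tz 0.429 turn -0.001
```

```bash
python3 -m creep '[{"tx":0.25,"ty":0.1,"tz":0.1,"turn":0,"fingers":40},{"tx":0.5,"ty":0.2,"tz":0.2,"turn":0,"fingers":40},{"tx":0.75,"ty":0.3,"tz":0.3,"turn":0,"fingers":40},{"tx":1,"ty":0.38,"tz":0.425,"turn":0,"fingers":40},{"tx":1,"ty":0.38,"tz":0.425,"turn":0,"fingers":40},{"tx":1,"ty":0.38,"tz":0.425,"turn":0,"fingers":40}]'
python3 -c "
from h import *
to(tw(-4,-98,118),YT-np.pi/2)"
```

```text
clock: 17.05
eef_pos: [483.2, -300.0, 257.9]
eef_rot: [-1.562, 0.002, -1.895]
wrist_force: [-0.2, 1.0, -0.5]
finger_gap: 40.1
tx -0.001 ty 0.700 tz -0.006 turn 0.000
```

```bash
python3 -m creep '[{"tx":0,"ty":0.2,"tz":0,"turn":0,"fingers":40},{"tx":0,"ty":0.4,"tz":0,"turn":0,"fingers":40},{"tx":0,"ty":0.55,"tz":-0.006,"turn":0,"fingers":40},{"tx":0,"ty":0.65,"tz":-0.006,"turn":0,"fingers":40},{"tx":0,"ty":0.7,"tz":-0.006,"turn":0,"fingers":40},{"tx":0,"ty":0.7,"tz":-0.006,"turn":0,"fingers":40},{"tx":0,"ty":0.7,"tz":-0.006,"turn":0,"fingers":8},{"tx":0,"ty":0.7,"tz":-0.006,"turn":0,"fingers":8},{"tx":0,"ty":0.7,"tz":-0.006,"turn":0,"fingers":8},{"tx":0,"ty":0.7,"tz":-0.006,"turn":0,"fingers":8},{"tx":0,"ty":0.7,"tz":-0.006,"turn":0,"fingers":8}]' 25
```

```text
clock: 18.15
eef_pos: [483.3, -299.8, 117.9]
eef_rot: [-1.562, 0.002, -1.895]
wrist_force: [0.1, -1.2, 2.8]
finger_gap: 11.5
```

```bash
python3 -m creep '[{"tx":0,"ty":-0.05,"tz":0,"turn":0,"fingers":8},{"tx":0,"ty":-0.15,"tz":0,"turn":0,"fingers":8},{"tx":0,"ty":-0.3,"tz":0,"turn":0,"fingers":8},{"tx":0,"ty":-0.5,"tz":0,"turn":0,"fingers":8},{"tx":0,"ty":-0.7,"tz":0,"turn":0,"fingers":8},{"tx":0,"ty":-0.9,"tz":0,"turn":0,"fingers":8},{"tx":0,"ty":-1,"tz":0,"turn":0,"fingers":8},{"tx":0,"ty":-1,"tz":0,"turn":0,"fingers":8}]'
python3 -c "
from h import *
to(rw(-180,-108,310),YR-np.pi/2)"
```

```text
clock: 18.95
eef_pos: [481.8, -299.8, 321.3]
eef_rot: [-1.557, 0.0, -1.895]
wrist_force: [0.3, -0.2, -3.4]
finger_gap: 11.5
tx -2.024 ty 0.048 tz -0.679 turn -0.239
```

```bash
python3 -m creep '[{"tx":-0.2,"ty":0,"tz":-0.1,"turn":0,"fingers":8},{"tx":-0.4,"ty":0,"tz":-0.2,"turn":0,"fingers":8},{"tx":-0.6,"ty":0,"tz":-0.3,"turn":0,"fingers":8},{"tx":-0.8,"ty":0,"tz":-0.35,"turn":0,"fingers":8},{"tx":-1,"ty":0,"tz":-0.4,"turn":0,"fingers":8},{"tx":-1,"ty":0,"tz":-0.4,"turn":0,"fingers":8}]'
python3 -m creep '[{"tx":-0.2,"ty":0,"tz":-0.06,"turn":-0.04,"fingers":8},{"tx":-0.4,"ty":0,"tz":-0.12,"turn":-0.08,"fingers":8},{"tx":-0.6,"ty":0,"tz":-0.18,"turn":-0.12,"fingers":8},{"tx":-0.8,"ty":0,"tz":-0.24,"turn":-0.16,"fingers":8},{"tx":-1,"ty":0,"tz":-0.28,"turn":-0.2,"fingers":8},{"tx":-1,"ty":0,"tz":-0.28,"turn":-0.24,"fingers":8},{"tx":-1,"ty":0,"tz":-0.28,"turn":-0.24,"fingers":8}]'
python3 -c "
from h import *
to(rw(-180,-108,253),YR-np.pi/2)"
```

```text
clock: 19.55
eef_pos: [469.2, -80.9, 319.1]
eef_rot: [-1.559, 0.001, -1.891]
wrist_force: [0.3, -0.9, -4.1]
finger_gap: 11.9
clock: 20.25
eef_pos: [478.6, 127.0, 317.1]
eef_rot: [-1.564, -0.007, -1.133]
wrist_force: [0.3, -0.7, -2.4]
finger_gap: 12.0
tx 0.005 ty 0.321 tz 0.014 turn 0.003
```

```bash
python3 -m creep '[{"tx":0,"ty":0.1,"tz":0.01,"turn":0.003,"fingers":8},{"tx":0,"ty":0.2,"tz":0.01,"turn":0.003,"fingers":8},{"tx":0,"ty":0.28,"tz":0.01,"turn":0.003,"fingers":8},{"tx":0,"ty":0.31,"tz":0.01,"turn":0.003,"fingers":8},{"tx":0,"ty":0.31,"tz":0.01,"turn":0.003,"fingers":8}]'
python3 -c "
from h import *
to(rw(-60,-108,255),YR-np.pi/2)"
```

```text
clock: 20.75
eef_pos: [480.7, 126.9, 254.3]
eef_rot: [-1.566, -0.006, -1.146]
wrist_force: [0.6, -0.2, -3.0]
finger_gap: 11.8
tx 0.000 ty -0.000 tz 0.607 turn -0.001
```

```bash
python3 -m creep '[{"tx":0,"ty":0,"tz":0.1,"turn":0,"fingers":8},{"tx":0,"ty":0,"tz":0.2,"turn":0,"fingers":8},{"tx":0,"ty":0,"tz":0.3,"turn":0,"fingers":8},{"tx":0,"ty":0,"tz":0.4,"turn":0,"fingers":8},{"tx":0,"ty":0,"tz":0.5,"turn":0,"fingers":8},{"tx":0,"ty":0,"tz":0.6,"turn":0,"fingers":8},{"tx":0,"ty":0,"tz":0.607,"turn":0,"fingers":8},{"tx":0,"ty":0,"tz":0.607,"turn":0,"fingers":8}]'
python3 - <<'E'
from h import *
c=snap('top','top7')
a=c['frame'][130:260,120:300,::-1]; cv2.imwrite('pics/7t.png',cv2.resize(a,None,fx=4,fy=4,interpolation=3))
to(rw(-60,-108,231.6),YR-np.pi/2)
E
```

```text
clock: 21.55
eef_pos: [591.3, 176.7, 255.1]
eef_rot: [-1.566, -0.006, -1.147]
wrist_force: [0.2, -0.9, -3.1]
finger_gap: 11.7
tx -0.002 ty 0.118 tz 0.001 turn -0.001
```

View pics/7t.png

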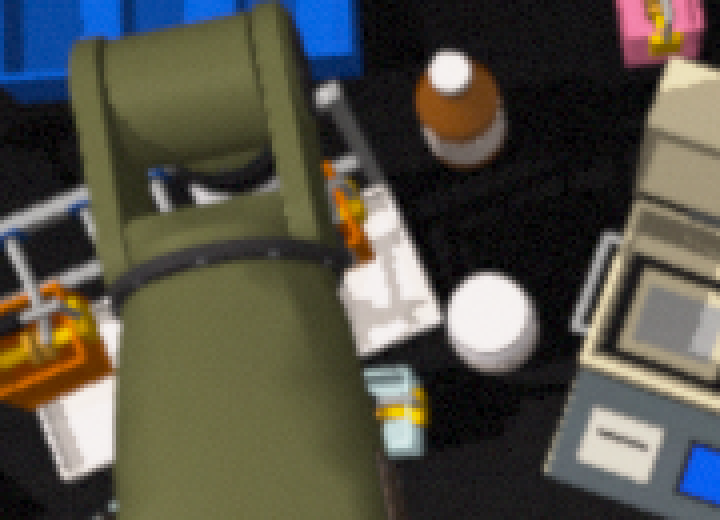

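```bash
python3 -m creep '[{"tx":0,"ty":0.03,"tz":0,"turn":0,"fingers":8},{"tx":0,"ty":0.06,"tz":0,"turn":0,"fingers":8},{"tx":0,"ty":0.08,"tz":0,"turn":0,"fingers":8},{"tx":0,"ty":0.1,"tz":0,"turn":0,"fingers":8},{"tx":0,"ty":0.115,"tz":0,"turn":0,"fingers":8},{"tx":0,"ty":0.12,"tz":0,"turn":0,"fingers":8}]'
```

```text
clock: 22.2
eef_pos: [592.0, 176.8, 232.9]
eef_rot: [-1.562, -0.007, -1.147]
wrist_force: [1.0, 1.1, 10.8]
finger_gap: 11.8
```

```bash
python3 -m creep '[{"tx":0,"ty":-0.01,"tz":0,"turn":0,"fingers":10},{"tx":0,"ty":-0.01,"tz":0,"turn":0,"fingers":16},{"tx":0,"ty":-0.01,"tz":0,"turn":0,"fingers":30},{"tx":0,"ty":-0.01,"tz":0,"turn":0,"fingers":30},{"tx":0,"ty":-0.01,"tz":0,"turn":0,"fingers":30},{"tx":0,"ty":-0.1,"tz":0,"turn":0,"fingers":30},{"tx":0,"ty":-0.3,"tz":0,"turn":0,"fingers":30},{"tx":0,"ty":-0.5,"tz":0,"turn":0,"fingers":30},{"tx":0.2,"ty":-0.5,"tz":-0.3,"turn":0,"fingers":30},{"tx":0.4,"ty":-0.5,"tz":-0.5,"turn":0,"fingers":30},{"tx":0.6,"ty":-0.5,"tz":-0.7,"turn":0,"fingers":30},{"tx":0.8,"ty":-0.5,"tz":-0.9,"turn":0,"fingers":30},{"tx":1,"ty":-0.5,"tz":-1,"turn":0,"fingers":30},{"tx":1,"ty":-0.5,"tz":-1,"turn":0,"fingers":30},{"tx":1,"ty":-0.5,"tz":-1,"turn":0,"fingers":30}]'
python3 - <<'E'
from h import *
c=snap('top','top8');c2=snap('side','side8')
for n,c in(('t',c),('s',c2)):
    a=c['frame'][130:330,80:320,::-1]; cv2.imwrite('pics/8%s.png'%n,cv2.resize(a,None,fx=3,fy=3,interpolation=3))
E
```

```text
clock: 23.7
eef_pos: [490.0, -90.7, 332.6]
eef_rot: [-1.562, -0.007, -1.151]
wrist_force: [0.5, 0.8, 0.7]
finger_gap: 30.4
```

View pics/8t.png

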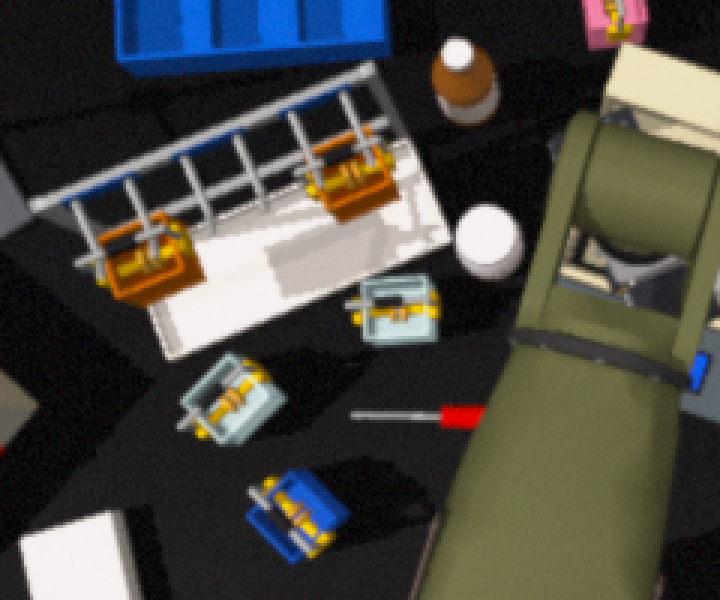

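View pics/8s.png

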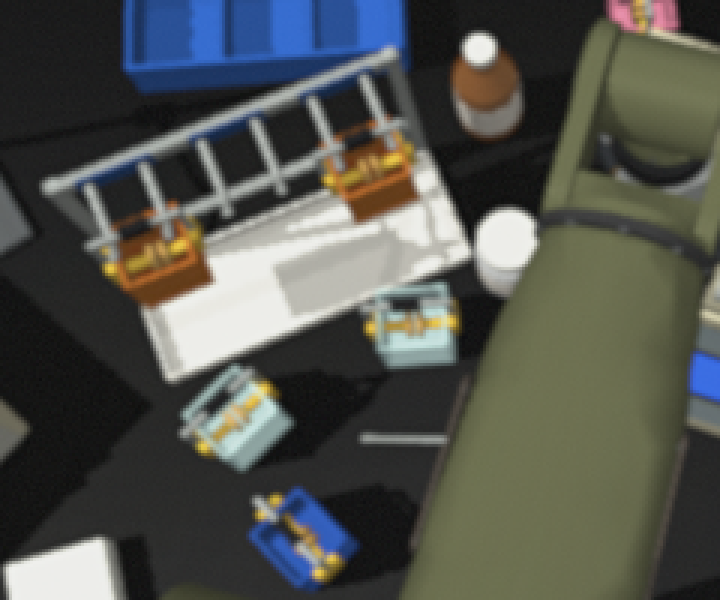

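```bash
python3 - <<'E'
from h import *
for n,c0 in(('top8',[(213,233),(157,263)]),('side8',[(218,237),(159,267)])):
    c=load(n); P=cloud(c)
    for (u,v) in c0:
        w=25; q=P[v-w:v+w,u-w:u+w].reshape(-1,3)
        s=q[(q[:,2]>108)&(q[:,2]<140)]
        r=cv2.minAreaRect(s[:,:2].astype('float32')); vals,vec=np.linalg.eigh(np.cov(s[:,:2].T)); d=vec[:,1]
        t=(s[:,:2]-s[:,:2].mean(0))@d
        mid=s[:,:2].mean(0)+d*(t.min()+t.max())/2
        b=q[(q[:,2]>66)&(q[:,2]<84)]; rb=cv2.minAreaRect(b[:,:2].astype('float32')) 
        print(n,u,v,len(s),'mid',mid.round(1),'len',(t.max()-t.min()).round(),'dir deg',np.degrees(np.arctan2(d[1],d[0])).round(1),'mean',s[:,:2].mean(0).round(1),'z',np.percentile(s[:,2],[5,50,95]).round(),'vessel',np.round(rb[0],1),np.round(rb[1]),round(rb[2],1))
    for k,(u,v) in enumerate(c0):
        a=c['frame'][v-30:v+30,u-35:u+35,::-1]; cv2.imwrite('pics/%s_f%d.png'%(n,k),cv2.resize(a,None,fx=8,fy=8,interpolation=3))
E
python3 -c "
import cv2,numpy as np
cv2.imwrite('pics/f8.png',np.vstack([np.hstack([cv2.resize(cv2.imread('pics/%s8_f%d.png'%(n,k)),(400,300)) for k in(0,1)]) for n in('top','side')]))"
```

```text
top8 213 233 92 mid [468.7 144.4] len 86.0 dir deg 95.2 mean [468.7 144.4] z [120. 127. 132.] vessel [478.1 121.9] [ 77. 138.] 22.3
top8 157 263 103 mid [369.7 319.7] len 87.0 dir deg 135.9 mean [368.7 320.7] z [118. 127. 133.] vessel [345.2 293.3] [138.  89.] 45.9
side8 218 237 115 mid [466.3 141.3] len 90.0 dir deg 95.3 mean [466.2 142.4] z [118. 128. 133.] vessel [476.5 120.7] [ 82. 137.] 25.8
side8 159 267 126 mid [367.3 315.8] len 89.0 dir deg 136.9 mean [367.2 315.8] z [116. 127. 135.] vessel [368.  316.6] [67. 88.] 48.0
```

View pics/f8.png

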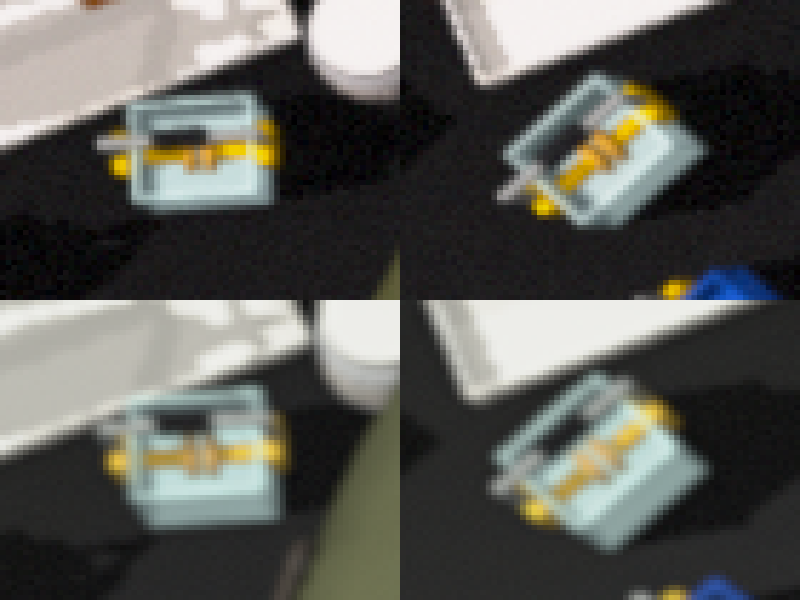

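```bash
python3 -c "
from h import *
to([463,137.5,200],np.radians(-84.8))"
```

```text
tx -1.089 ty 0.659 tz 0.329 turn 0.106
```

```bash
python3 -m creep '[{"tx":-0.2,"ty":0,"tz":0.05,"turn":0,"fingers":50},{"tx":-0.4,"ty":0,"tz":0.1,"turn":0.02,"fingers":50},{"tx":-0.6,"ty":0,"tz":0.16,"turn":0.05,"fingers":50},{"tx":-0.8,"ty":0,"tz":0.24,"turn":0.08,"fingers":50},{"tx":-1,"ty":0.1,"tz":0.3,"turn":0.106,"fingers":50},{"tx":-1,"ty":0.3,"tz":0.3,"turn":0.106,"fingers":50},{"tx":-1,"ty":0.4,"tz":0.3,"turn":0.106,"fingers":50},{"tx":-1,"ty":0.4,"tz":0.3,"turn":0.106,"fingers":50}]'
python3 -c "
from h import *
to([463,137.5,110],np.radians(-84.8))"
```

```text
clock: 24.6
eef_pos: [463.1, 120.4, 249.3]
eef_rot: [-1.564, -0.004, -1.479]
wrist_force: [0.0, -0.2, 0.5]
finger_gap: 49.9
tx -0.088 ty 0.696 tz 0.003 turn 0.000
```

```bash
python3 -m creep '[{"tx":-0.085,"ty":0.1,"tz":0,"turn":0,"fingers":50},{"tx":-0.085,"ty":0.3,"tz":0,"turn":0,"fingers":50},{"tx":-0.085,"ty":0.48,"tz":0,"turn":0,"fingers":50},{"tx":-0.085,"ty":0.6,"tz":0,"turn":0,"fingers":50},{"tx":-0.085,"ty":0.69,"tz":0,"turn":0,"fingers":50},{"tx":-0.085,"ty":0.69,"tz":0,"turn":0,"fingers":50}]'
python3 - <<'E'
from h import *
c=snap('top','top9');c2=snap('side','side9')
a=np.hstack([cv2.resize(c['frame'][180:280,160:260,::-1],(400,400),interpolation=3) for c in (c,c2)]); cv2.imwrite('pics/9.png',a)
E
```

```text
clock: 25.2
eef_pos: [462.1, 137.4, 110.6]
eef_rot: [-1.567, -0.004, -1.478]
wrist_force: [-0.5, 0.1, 0.1]
finger_gap: 49.6
```

View pics/9.png

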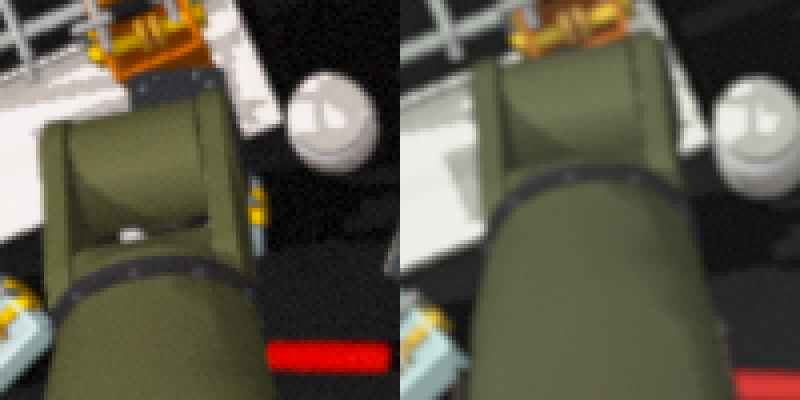

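Cell visible still in place (insulator at the right of the wrist); no contact. Close.

```bash
python3 -m creep '[{"tx":0,"ty":0,"tz":0,"turn":0,"fingers":30},{"tx":0,"ty":0,"tz":0,"turn":0,"fingers":20},{"tx":0,"ty":0,"tz":0,"turn":0,"fingers":8},{"tx":0,"ty":0,"tz":0,"turn":0,"fingers":8},{"tx":0,"ty":0,"tz":0,"turn":0,"fingers":8},{"tx":0,"ty":0,"tz":0,"turn":0,"fingers":8},{"tx":0,"ty":-0.05,"tz":0,"turn":0,"fingers":8},{"tx":0,"ty":-0.05,"tz":0,"turn":0,"fingers":8}]' 25
```

```text
clock: 26.1
eef_pos: [463.5, 137.6, 123.9]
eef_rot: [-1.562, -0.003, -1.478]
wrist_force: [-0.3, 0.5, -2.6]
finger_gap: 11.6
```

```bash
python3 -m creep '[{"tx":0,"ty":-0.2,"tz":-0.05,"turn":0,"fingers":8},{"tx":0,"ty":-0.4,"tz":-0.1,"turn":0,"fingers":8},{"tx":0,"ty":-0.6,"tz":-0.15,"turn":0,"fingers":8},{"tx":0.2,"ty":-0.8,"tz":-0.2,"turn":0,"fingers":8},{"tx":0.4,"ty":-0.9,"tz":-0.2,"turn":0,"fingers":8},{"tx":0.6,"ty":-0.9,"tz":-0.2,"turn":0,"fingers":8},{"tx":0.8,"ty":-0.9,"tz":-0.2,"turn":0.04,"fingers":8},{"tx":1,"ty":-0.9,"tz":-0.2,"turn":0.08,"fingers":8},{"tx":1,"ty":-0.9,"tz":-0.2,"turn":0.132,"fingers":8},{"tx":1,"ty":-0.9,"tz":-0.2,"turn":0.132,"fingers":8},{"tx":1,"ty":-0.9,"tz":-0.2,"turn":0.132,"fingers":8}]'
python3 -c "
from h import *
to(tw(-3,-103,250),YT-np.pi/2)"
```

```text
clock: 27.2
eef_pos: [440.4, -64.5, 304.2]
eef_rot: [-1.561, 0.001, -1.889]
wrist_force: [0.3, -0.3, -3.1]
finger_gap: 11.8
tx 1.074 ty 0.276 tz 0.575 turn 0.002
```

```bash
python3 -m creep '[{"tx":0.25,"ty":0,"tz":0.14,"turn":0,"fingers":8},{"tx":0.5,"ty":0,"tz":0.28,"turn":0,"fingers":8},{"tx":0.75,"ty":0,"tz":0.42,"turn":0,"fingers":8},{"tx":1,"ty":0,"tz":0.57,"turn":0.002,"fingers":8},{"tx":1,"ty":0.1,"tz":0.57,"turn":0.002,"fingers":8},{"tx":1,"ty":0.2,"tz":0.57,"turn":0.002,"fingers":8},{"tx":1,"ty":0.2,"tz":0.57,"turn":0.002,"fingers":8}]'
python3 -c "
from h import *
to(tw(-3,-103,124),YT-np.pi/2)"
```

```text
clock: 27.9
eef_pos: [486.0, -289.4, 262.2]
eef_rot: [-1.566, 0.002, -1.892]
wrist_force: [0.2, -0.5, -2.8]
finger_gap: 11.8
tx 0.079 ty 0.691 tz 0.006 turn 0.001
```

```bash
python3 -m creep '[{"tx":0.079,"ty":0.08,"tz":0.006,"turn":0.001,"fingers":8},{"tx":0.079,"ty":0.16,"tz":0.006,"turn":0.001,"fingers":8},{"tx":0.079,"ty":0.16,"tz":0.006,"turn":0.001,"fingers":8},{"tx":0.079,"ty":0.16,"tz":0.006,"turn":0.001,"fingers":8}]'
python3 - <<'E'
from h import *
c=snap('top','top10');c2=snap('side','side10')
a=np.hstack([cv2.resize(c['frame'][160:280,270:390,::-1],(400,400),interpolation=3) for c in (c,c2)]); cv2.imwrite('pics/10.png',a)
to(tw(-3,-103,124),YT-np.pi/2)
E
```

```text
clock: 28.3
eef_pos: [482.9, -304.0, 231.6]
eef_rot: [-1.565, 0.002, -1.892]
wrist_force: [-0.4, -0.2, -2.7]
finger_gap: 11.7
tx 0.002 ty 0.539 tz -0.004 turn 0.001
```

View pics/10.png

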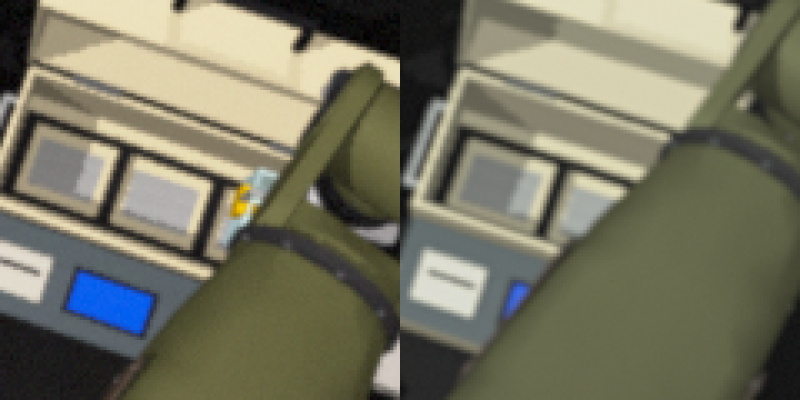

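```bash
python3 - <<'E'
from h import *
c=load('top10')
a=c['frame'][185:245,268:340,::-1]; cv2.imwrite('pics/10n.png',cv2.resize(a,None,fx=10,fy=10,interpolation=3))
E
```

```text
(no output)
```

View pics/10n.png

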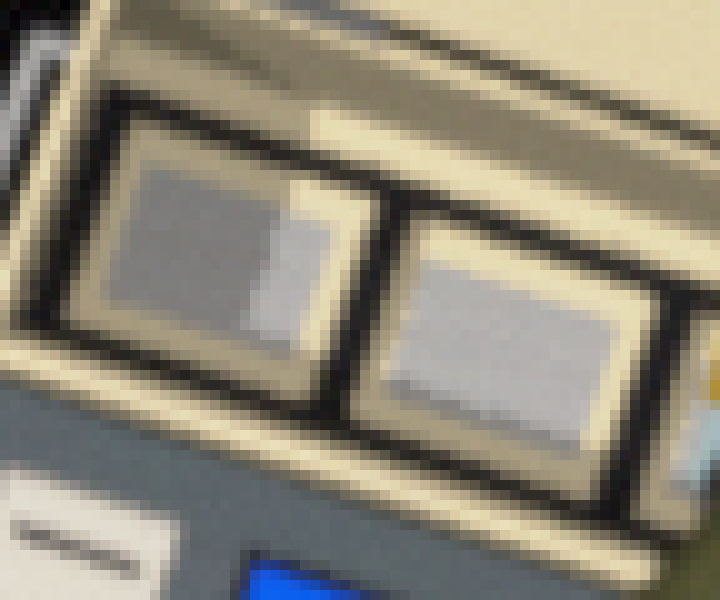

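```bash
python3 - <<'E'
from h import *
c=load('top10')
for p in((290.1,211),(318.2,220.4)): print(tl(ray(c,*p,12)))
E
```

```text
[  2.68048903 101.2493291   12.        ]
[ 3.76993548 -0.04609433 12.        ]
```

```bash
python3 -m creep '[{"tx":0.005,"ty":0.12,"tz":0.008,"turn":0.001,"fingers":8},{"tx":0.005,"ty":0.24,"tz":0.008,"turn":0.001,"fingers":8},{"tx":0.005,"ty":0.36,"tz":0.008,"turn":0.001,"fingers":8},{"tx":0.005,"ty":0.44,"tz":0.008,"turn":0.001,"fingers":8},{"tx":0.005,"ty":0.47,"tz":0.008,"turn":0.001,"fingers":8},{"tx":0.005,"ty":0.49,"tz":0.008,"turn":0.001,"fingers":8}]'
```

```text
clock: 29.0
eef_pos: [485.2, -305.9, 134.5]
eef_rot: [-1.563, 0.002, -1.896]
wrist_force: [0.7, -0.2, -3.6]
finger_gap: 12.0
```

```bash
python3 -m creep '[{"tx":0,"ty":0.02,"tz":0,"turn":0,"fingers":8},{"tx":0,"ty":0.03,"tz":0,"turn":0,"fingers":8},{"tx":0,"ty":0.04,"tz":0,"turn":0,"fingers":8},{"tx":0,"ty":0.05,"tz":0,"turn":0,"fingers":8},{"tx":0,"ty":0.057,"tz":0,"turn":0,"fingers":8},{"tx":0,"ty":0.062,"tz":0,"turn":0,"fingers":8},{"tx":0,"ty":0.062,"tz":0,"turn":0,"fingers":8}]'
```

```text
clock: 29.7
eef_pos: [486.4, -306.3, 124.4]
eef_rot: [-1.559, 0.001, -1.896]
wrist_force: [1.3, 2.7, 12.6]
finger_gap: 12.1
```

```bash
python3 -m creep '[{"tx":0,"ty":0,"tz":0,"turn":0,"fingers":14},{"tx":0,"ty":0,"tz":0,"turn":0,"fingers":24},{"tx":0,"ty":0,"tz":0,"turn":0,"fingers":36},{"tx":0,"ty":0,"tz":0,"turn":0,"fingers":36},{"tx":0,"ty":-0.15,"tz":-0.01,"turn":0,"fingers":36},{"tx":0,"ty":-0.35,"tz":-0.01,"turn":0,"fingers":36},{"tx":0,"ty":-0.6,"tz":-0.05,"turn":0,"fingers":36},{"tx":-0.25,"ty":-0.8,"tz":-0.25,"turn":0,"fingers":36},{"tx":-0.5,"ty":-0.9,"tz":-0.4,"turn":0,"fingers":36},{"tx":-0.75,"ty":-1,"tz":-0.5,"turn":0,"fingers":36},{"tx":-1,"ty":-1,"tz":-0.6,"turn":0,"fingers":36},{"tx":-1,"ty":-1,"tz":-0.6,"turn":0,"fingers":36},{"tx":-1,"ty":-1,"tz":-0.6,"turn":0,"fingers":36}]'
python3 - <<'E'
from h import *
c=snap('top','top11');c2=snap('side','side11')
a=np.hstack([cv2.resize(c['frame'][160:280,290:410,::-1],(400,400),interpolation=3) for c in (c,c2)]); cv2.imwrite('pics/11.png',a)
cv2.imwrite('pics/11f.png',c['frame'][::,:,::-1])
L=tl(cloud(c))
for L in(tl(cloud(c)),tl(cloud(c2))):
    s=L[(abs(L[...,2]-135)<14)&(abs(L[...,0])<50)&(abs(L[...,1]+98)<54)]; print(len(s),s.min(0),s.max(0),s.mean(0), np.polyfit(s[:,1],s[:,0],1))
to([368.5,317.7,250],np.radians(-43.6))
E
```

```text
clock: 31.0
eef_pos: [434.1, -74.2, 324.7]
eef_rot: [-1.557, 0.002, -1.891]
wrist_force: [-0.1, 1.0, 0.4]
finger_gap: 36.2
95 [  -5.59947024 -137.14329004  122.71110701] [  6.14311214 -49.19974352 148.20099931] [ -0.25766589 -92.22783448 139.05258683] [ 0.00247334 -0.0295548 ]
117 [  -6.97394593 -140.67188173  121.64879034] [  6.19749267 -52.85610008 148.67166901] [ -1.09374682 -97.83491835 139.53973827] [ 0.00180309 -0.91734206]
tx -1.769 ty 0.357 tz -0.943 turn -0.361
```

View pics/11.png

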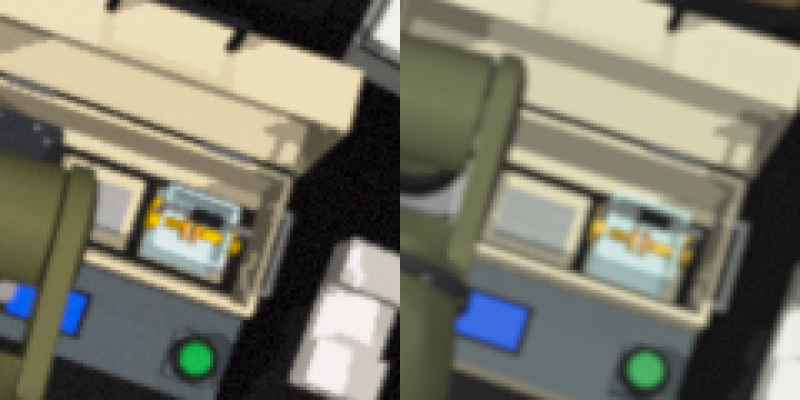

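View pics/11f.png

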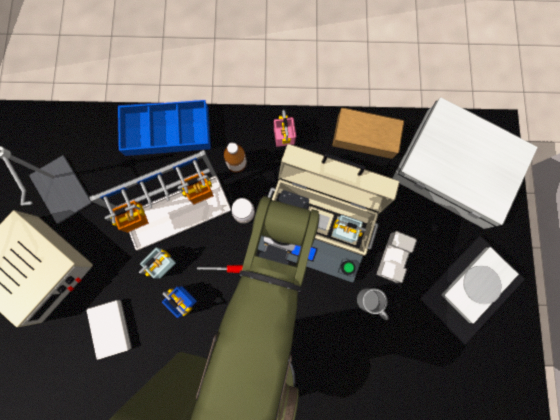

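```bash
python3 -m creep '[{"tx":-0.2,"ty":0,"tz":-0.12,"turn":0,"fingers":50},{"tx":-0.4,"ty":0,"tz":-0.24,"turn":0,"fingers":50},{"tx":-0.6,"ty":0,"tz":-0.36,"turn":0,"fingers":50},{"tx":-0.8,"ty":0,"tz":-0.45,"turn":0,"fingers":50},{"tx":-0.95,"ty":0,"tz":-0.5,"turn":0,"fingers":50},{"tx":-0.95,"ty":0,"tz":-0.5,"turn":0,"fingers":50}]'
python3 -m creep '[{"tx":-0.2,"ty":0,"tz":-0.1,"turn":-0.04,"fingers":50},{"tx":-0.4,"ty":0,"tz":-0.2,"turn":-0.08,"fingers":50},{"tx":-0.6,"ty":0,"tz":-0.3,"turn":-0.12,"fingers":50},{"tx":-0.78,"ty":0.1,"tz":-0.42,"turn":-0.16,"fingers":50},{"tx":-0.78,"ty":0.2,"tz":-0.42,"turn":-0.2,"fingers":50},{"tx":-0.78,"ty":0.3,"tz":-0.42,"turn":-0.25,"fingers":50},{"tx":-0.78,"ty":0.35,"tz":-0.42,"turn":-0.3,"fingers":50},{"tx":-0.78,"ty":0.35,"tz":-0.42,"turn":-0.361,"fingers":50},{"tx":-0.78,"ty":0.35,"tz":-0.42,"turn":-0.361,"fingers":50}]'
python3 - <<'E'
from h import *
c=snap('top','top12');c2=snap('side','side12')
a=np.hstack([cv2.resize(c['frame'][210:310,110:210,::-1],(400,400),interpolation=3) for c in (c,c2)]); cv2.imwrite('pics/12.png',a)
to([367.5,316.7,107],np.radians(-43.6))
E
```

```text
clock: 31.7
eef_pos: [400.0, 136.0, 321.5]
eef_rot: [-1.56, 0.0, -1.892]
wrist_force: [0.5, -0.1, -0.1]
finger_gap: 50.1
clock: 32.6
eef_pos: [371.5, 308.7, 249.7]
eef_rot: [-1.568, -0.01, -0.754]
wrist_force: [-0.8, 0.1, -0.6]
finger_gap: 49.8
tx -0.048 ty 0.715 tz 0.012 turn 0.001
```

View pics/12.png

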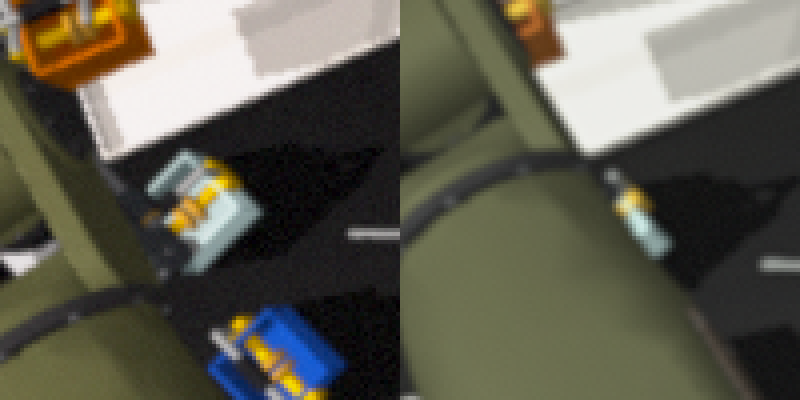

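```bash
python3 -m creep '[{"tx":-0.048,"ty":0.15,"tz":0.012,"turn":0,"fingers":50},{"tx":-0.048,"ty":0.35,"tz":0.012,"turn":0,"fingers":50},{"tx":-0.048,"ty":0.5,"tz":0.012,"turn":0,"fingers":50},{"tx":-0.048,"ty":0.62,"tz":0.012,"turn":0,"fingers":50},{"tx":-0.048,"ty":0.71,"tz":0.012,"turn":0,"fingers":50},{"tx":-0.048,"ty":0.71,"tz":0.012,"turn":0,"fingers":50}]'
python3 -m creep '[{"tx":0,"ty":0,"tz":0,"turn":0,"fingers":30},{"tx":0,"ty":0,"tz":0,"turn":0,"fingers":20},{"tx":0,"ty":0,"tz":0,"turn":0,"fingers":8},{"tx":0,"ty":0,"tz":0,"turn":0,"fingers":8},{"tx":0,"ty":0,"tz":0,"turn":0,"fingers":8},{"tx":0,"ty":0,"tz":0,"turn":0,"fingers":8},{"tx":0,"ty":-0.05,"tz":0,"turn":0,"fingers":8},{"tx":0,"ty":-0.05,"tz":0,"turn":0,"fingers":8}]' 25
```

```text
clock: 33.3
eef_pos: [367.3, 315.1, 105.8]
eef_rot: [-1.572, -0.009, -0.762]
wrist_force: [-0.1, 0.0, 0.5]
finger_gap: 50.0
clock: 34.1
eef_pos: [367.5, 315.5, 117.0]
eef_rot: [-1.57, -0.009, -0.762]
wrist_force: [-0.2, 0.3, -4.1]
finger_gap: 11.6
```

```bash
python3 -m creep '[{"tx":0,"ty":-0.2,"tz":-0.05,"turn":0,"fingers":8},{"tx":0,"ty":-0.45,"tz":-0.1,"turn":0,"fingers":8},{"tx":0,"ty":-0.7,"tz":-0.15,"turn":0,"fingers":8},{"tx":0.2,"ty":-0.9,"tz":-0.25,"turn":0,"fingers":8},{"tx":0.4,"ty":-0.95,"tz":-0.4,"turn":0,"fingers":8},{"tx":0.6,"ty":-0.95,"tz":-0.5,"turn":0,"fingers":8},{"tx":0.75,"ty":-0.95,"tz":-0.6,"turn":0.04,"fingers":8},{"tx":0.85,"ty":-0.95,"tz":-0.7,"turn":0.08,"fingers":8},{"tx":0.85,"ty":-0.95,"tz":-0.7,"turn":0.12,"fingers":8},{"tx":0.85,"ty":-0.95,"tz":-0.7,"turn":0.16,"fingers":8}]'
python3 -c "
from h import *
to(tw(-1,97,270),YT-np.pi/2)"
```

```text
clock: 35.1
eef_pos: [392.5, 97.1, 308.6]
eef_rot: [-1.565, -0.008, -1.272]
wrist_force: [0.4, -1.2, -1.7]
finger_gap: 12.0
tx 1.246 ty 0.205 tz 0.431 turn 0.199
```

```bash
python3 -m creep '[{"tx":0.2,"ty":0,"tz":0.07,"turn":0.04,"fingers":8},{"tx":0.4,"ty":0,"tz":0.14,"turn":0.08,"fingers":8},{"tx":0.6,"ty":0,"tz":0.2,"turn":0.12,"fingers":8},{"tx":0.8,"ty":0,"tz":0.27,"turn":0.16,"fingers":8},{"tx":1,"ty":0,"tz":0.35,"turn":0.199,"fingers":8},{"tx":1,"ty":0,"tz":0.35,"turn":0.199,"fingers":8},{"tx":1,"ty":0,"tz":0.35,"turn":0.199,"fingers":8}]'
python3 -c "
from h import *
to(tw(-1,97,240),YT-np.pi/2)"
```

```text
clock: 35.8
eef_pos: [518.2, -73.7, 310.0]
eef_rot: [-1.563, -0.003, -1.897]
wrist_force: [0.3, -0.8, -2.7]
finger_gap: 12.2
tx 0.149 ty 0.352 tz 0.208 turn -0.001
```

```bash
python3 -m creep '[{"tx":0.149,"ty":0.1,"tz":0.208,"turn":0,"fingers":8},{"tx":0.149,"ty":0.25,"tz":0.208,"turn":0,"fingers":8},{"tx":0.149,"ty":0.36,"tz":0.208,"turn":0,"fingers":8},{"tx":0.149,"ty":0.36,"tz":0.208,"turn":0,"fingers":8},{"tx":0.149,"ty":0.36,"tz":0.208,"turn":0,"fingers":8}]'
python3 - <<'E'
from h import *
c=snap('top','top13');c2=snap('side','side13')
a=np.hstack([cv2.resize(c['frame'][160:280,240:360,::-1],(400,400),interpolation=3) for c in (c,c2)]); cv2.imwrite('pics/13.png',a)
to(tw(-1,97,130),YT-np.pi/2)
E
```

```text
clock: 36.3
eef_pos: [548.5, -114.9, 239.8]
eef_rot: [-1.562, -0.003, -1.896]
wrist_force: [0.8, 0.2, -3.0]
finger_gap: 11.7
tx 0.002 ty 0.552 tz -0.007 turn -0.000
```

View pics/13.png

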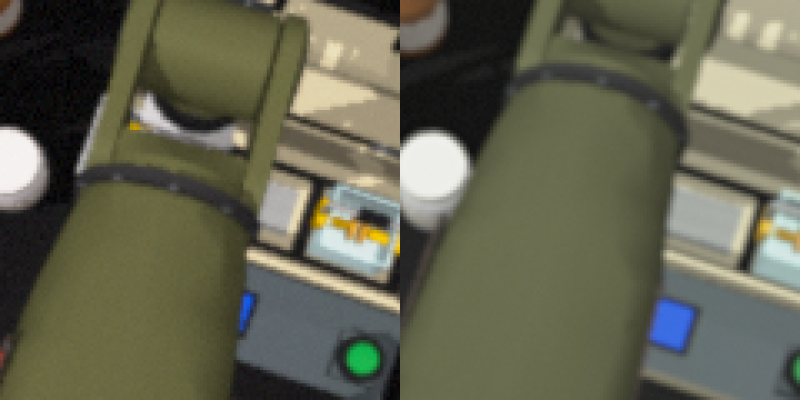

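```bash
python3 -m creep '[{"tx":0,"ty":0.12,"tz":0,"turn":0,"fingers":8},{"tx":0,"ty":0.24,"tz":0,"turn":0,"fingers":8},{"tx":0,"ty":0.36,"tz":-0.002,"turn":0,"fingers":8},{"tx":0,"ty":0.46,"tz":-0.004,"turn":0,"fingers":8},{"tx":0,"ty":0.52,"tz":-0.005,"turn":0,"fingers":8},{"tx":0,"ty":0.55,"tz":-0.005,"turn":0,"fingers":8}]'
python3 -m creep '[{"tx":0,"ty":0.02,"tz":0,"turn":0,"fingers":8},{"tx":0,"ty":0.03,"tz":0,"turn":0,"fingers":8},{"tx":0,"ty":0.04,"tz":0,"turn":0,"fingers":8},{"tx":0,"ty":0.05,"tz":0,"turn":0,"fingers":8},{"tx":0,"ty":0.055,"tz":0,"turn":0,"fingers":8},{"tx":0,"ty":0.06,"tz":0,"turn":0,"fingers":8},{"tx":0,"ty":0.06,"tz":0,"turn":0,"fingers":8}]'
```

```text
clock: 37.0
eef_pos: [549.1, -115.4, 130.6]
eef_rot: [-1.56, -0.003, -1.896]
wrist_force: [0.5, 0.3, -2.9]
finger_gap: 11.6
clock: 37.7
eef_pos: [549.6, -115.5, 119.2]
eef_rot: [-1.559, -0.003, -1.896]
wrist_force: [0.7, 0.9, 3.5]
finger_gap: 11.5
```

Contact at the expected floor height. Release and withdraw.

```bash
python3 -m creep '[{"tx":0,"ty":0.005,"tz":0,"turn":0,"fingers":14},{"tx":0,"ty":0,"tz":0,"turn":0,"fingers":24},{"tx":0,"ty":0,"tz":0,"turn":0,"fingers":36},{"tx":0,"ty":0,"tz":0,"turn":0,"fingers":36},{"tx":0,"ty":-0.15,"tz":-0.01,"turn":0,"fingers":36},{"tx":0,"ty":-0.35,"tz":-0.01,"turn":0,"fingers":36},{"tx":0,"ty":-0.6,"tz":-0.05,"turn":0,"fingers":36},{"tx":-0.25,"ty":-0.8,"tz":-0.25,"turn":0,"fingers":36},{"tx":-0.5,"ty":-0.9,"tz":-0.4,"turn":0,"fingers":36},{"tx":-0.75,"ty":-1,"tz":-0.5,"turn":0,"fingers":36},{"tx":-1,"ty":-1,"tz":-0.6,"turn":0,"fingers":36},{"tx":-1,"ty":-1,"tz":-0.6,"turn":0,"fingers":36},{"tx":-1,"ty":-1,"tz":-0.6,"turn":0,"fingers":36}]'
python3 - <<'E'
from h import *
c=snap('top','top14');c2=snap('side','side14')
a=np.hstack([cv2.resize(c['frame'][160:280,260:380,::-1],(400,400),interpolation=3) for c in (c,c2)]); cv2.imwrite('pics/14.png',a)
cv2.imwrite('pics/14f.png',c['frame'][::,:,::-1])
for L in(tl(cloud(c)),tl(cloud(c2))):
  for y in(98,-98):
    s=L[(abs(L[...,2]-135)<14)&(abs(L[...,0])<50)&(abs(L[...,1]-y)<54)]; print(len(s),s.min(0),s.max(0),s.mean(0), np.polyfit(s[:,1],s[:,0],1))
  s=L[(abs(L[...,2]-290)<10)&(abs(L[...,0]-130)<30)&(abs(L[...,1])<70)];print('bar',len(s),s.min(0),s.max(0),s.mean(0))
E
```

```text
clock: 39.0
eef_pos: [497.0, 117.8, 318.3]
eef_rot: [-1.557, -0.001, -1.891]
wrist_force: [-0.5, 0.2, -0.5]
finger_gap: 35.8
96 [ -5.2020032   60.79066671 121.10528717] [  7.45459604 147.56724615 147.35195164] [  0.49120341 104.50231642 139.28454723] [ 0.00471764 -0.00180092]
96 [  -6.14288054 -136.90865203  121.79930861] [  6.8895076  -48.66478591 147.41423875] [ -0.3113322  -92.10448018 138.74889101] [0.003846   0.04290195]
bar 190 [128.83425034 -57.36243701 280.25819954] [142.83660876  63.32918809 298.85348353] [134.49351511   2.55979714 292.75931517]
117 [ -5.89376351  55.28409999 121.78059424] [  6.60027923 144.15925817 148.98658875] [ -0.45315523  98.71747026 139.02749459] [ 0.0024333  -0.69336487]
117 [  -7.93169419 -141.2360878   121.40859066] [  6.75532349 -53.01363322 148.14628865] [ -1.09358522 -97.42256319 139.05961454] [ 0.00343367 -0.75906849]
bar 206 [127.86266644 -61.89632281 280.13898408] [142.86644385  59.61683822 299.89101806] [134.0012505   -0.39300277 293.31624272]
```

View pics/14.png

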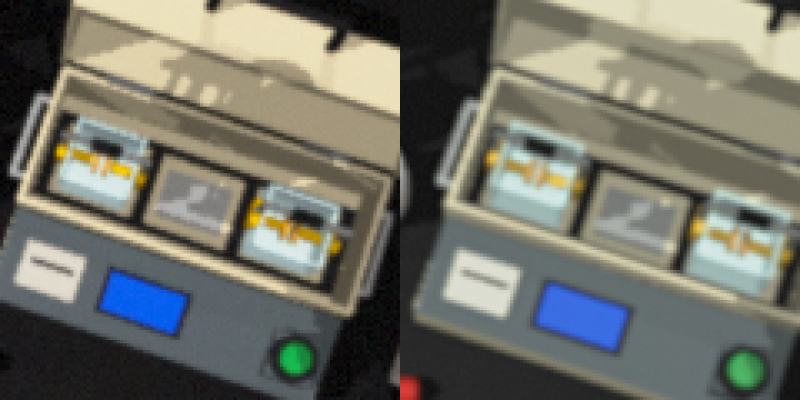

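View pics/14f.png

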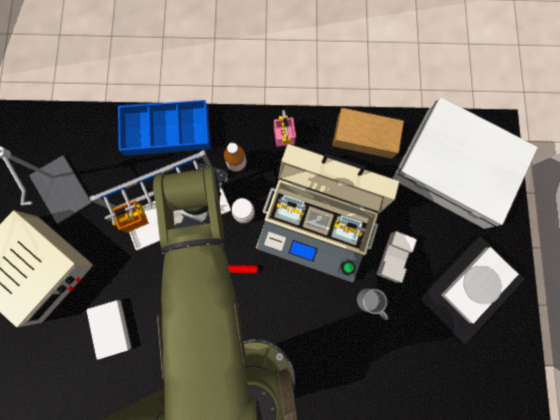

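```bash
python3 -m creep '[{"tx":0.2,"ty":-0.1,"tz":0,"turn":0,"fingers":40},{"tx":0.4,"ty":-0.15,"tz":0.05,"turn":0,"fingers":40},{"tx":0.6,"ty":-0.15,"tz":0.1,"turn":0,"fingers":40},{"tx":0.8,"ty":-0.15,"tz":0.1,"turn":0,"fingers":40},{"tx":1,"ty":-0.15,"tz":0.1,"turn":0,"fingers":40},{"tx":1,"ty":-0.15,"tz":0.1,"turn":0,"fingers":40}]'
python3 -c "
from h import *
to(tw(133,0,330),YT-np.pi/2)"
```

```text
clock: 39.7
eef_pos: [451.1, -86.0, 347.8]
eef_rot: [-1.559, -0.004, -1.9]
wrist_force: [0.1, 0.3, -0.1]
finger_gap: 40.0
tx 0.465 ty 0.105 tz 1.180 turn -0.001
```

```bash
python3 -m creep '[{"tx":0.2,"ty":0,"tz":0.2,"turn":0,"fingers":40},{"tx":0.4,"ty":0,"tz":0.4,"turn":0,"fingers":40},{"tx":0.46,"ty":0,"tz":0.6,"turn":0,"fingers":40},{"tx":0.46,"ty":0,"tz":0.8,"turn":0,"fingers":40},{"tx":0.46,"ty":0,"tz":1,"turn":0,"fingers":40},{"tx":0.46,"ty":0,"tz":1,"turn":0,"fingers":40}]'
python3 -c "
from h import *
to(tw(133,0,330),YT-np.pi/2)"
```

```text
clock: 40.3
eef_pos: [613.2, -239.8, 345.4]
eef_rot: [-1.565, -0.003, -1.901]
wrist_force: [-0.6, 0.1, -1.4]
finger_gap: 40.4
tx -0.001 ty 0.078 tz 0.165 turn -0.002
```

```bash
python3 -m creep '[{"tx":0,"ty":0,"tz":0.1,"turn":-0.002,"fingers":40},{"tx":0,"ty":0.05,"tz":0.165,"turn":-0.002,"fingers":40},{"tx":0,"ty":0.15,"tz":0.165,"turn":-0.002,"fingers":40},{"tx":0,"ty":0.25,"tz":0.165,"turn":-0.002,"fingers":40},{"tx":0,"ty":0.33,"tz":0.165,"turn":-0.002,"fingers":40},{"tx":0,"ty":0.36,"tz":0.165,"turn":-0.002,"fingers":40},{"tx":0,"ty":0.36,"tz":0.165,"turn":-0.002,"fingers":40}]'
```

```text
clock: 41.0
eef_pos: [644.2, -251.0, 273.3]
eef_rot: [-1.566, -0.003, -1.896]
wrist_force: [-0.2, -0.1, 0.4]
finger_gap: 40.0
```

```bash
python3 -m creep '[{"tx":0,"ty":0,"tz":0,"turn":0,"fingers":20},{"tx":0,"ty":0,"tz":0,"turn":0,"fingers":8},{"tx":0,"ty":0,"tz":0,"turn":0,"fingers":8},{"tx":0,"ty":0,"tz":0,"turn":0,"fingers":8},{"tx":0,"ty":0,"tz":0,"turn":0,"fingers":8},{"tx":0,"ty":0,"tz":0,"turn":0,"fingers":8}]' 12
python3 - <<'E'
import numpy as np
a0=np.arctan2(40,191)+1.70;r=np.hypot(40,191)
for th in np.arange(.05,0.96,.05): print('%.2f tz %.3f ty %.3f'%(th,(r*np.cos(a0)-r*np.cos(a0-th))/200,-(r*np.sin(a0-th)-r*np.sin(a0))/200))
E
```

```text
clock: 41.6
eef_pos: [644.5, -251.0, 273.9]
eef_rot: [-1.565, -0.003, -1.895]
wrist_force: [2.9, -2.2, 5.1]
finger_gap: 11.3
0.05 tz -0.046 ty -0.015
0.10 tz -0.094 ty -0.027
0.15 tz -0.141 ty -0.038
0.20 tz -0.189 ty -0.045
0.25 tz -0.238 ty -0.051
0.30 tz -0.287 ty -0.054
0.35 tz -0.335 ty -0.054
0.40 tz -0.384 ty -0.052
0.45 tz -0.433 ty -0.048
0.50 tz -0.481 ty -0.041
0.55 tz -0.529 ty -0.032
0.60 tz -0.576 ty -0.021
0.65 tz -0.623 ty -0.007
0.70 tz -0.669 ty 0.010
0.75 tz -0.714 ty 0.028
0.80 tz -0.758 ty 0.049
0.85 tz -0.801 ty 0.072
0.90 tz -0.843 ty 0.097
0.95 tz -0.884 ty 0.124
```

```bash
python3 -m creep '[{"tx":0,"ty":-0.015,"tz":-0.046,"turn":0,"fingers":8},{"tx":0,"ty":-0.027,"tz":-0.094,"turn":0,"fingers":8},{"tx":0,"ty":-0.038,"tz":-0.141,"turn":0,"fingers":8},{"tx":0,"ty":-0.045,"tz":-0.189,"turn":0,"fingers":8},{"tx":0,"ty":-0.051,"tz":-0.238,"turn":0,"fingers":8},{"tx":0,"ty":-0.054,"tz":-0.287,"turn":0,"fingers":8},{"tx":0,"ty":-0.054,"tz":-0.335,"turn":0,"fingers":8},{"tx":0,"ty":-0.052,"tz":-0.384,"turn":0,"fingers":8},{"tx":0,"ty":-0.048,"tz":-0.433,"turn":0,"fingers":8},{"tx":0,"ty":-0.041,"tz":-0.481,"turn":0,"fingers":8},{"tx":0,"ty":-0.032,"tz":-0.529,"turn":0,"fingers":8},{"tx":0,"ty":-0.021,"tz":-0.576,"turn":0,"fingers":8},{"tx":0,"ty":-0.007,"tz":-0.623,"turn":0,"fingers":8},{"tx":0,"ty":0.01,"tz":-0.669,"turn":0,"fingers":8},{"tx":0,"ty":0.028,"tz":-0.714,"turn":0,"fingers":8},{"tx":0,"ty":0.049,"tz":-0.758,"turn":0,"fingers":8},{"tx":0,"ty":0.072,"tz":-0.801,"turn":0,"fingers":8},{"tx":0,"ty":0.072,"tz":-0.801,"turn":0,"fingers":8}]'
```

```text
clock: 43.4
eef_pos: [491.9, -199.6, 258.2]
eef_rot: [-1.566, -0.003, -1.896]
wrist_force: [0.5, 1.4, 0.0]
finger_gap: 11.7
```

```bash
python3 - <<'E'
import numpy as np
a0=np.arctan2(40,191)+.84;r=np.hypot(40,191)
for th in np.arange(.05,0.85,.05): print('%.2f tz %.3f ty %.3f'%(th,(r*np.cos(a0)-r*np.cos(a0-th))/200,-(r*np.sin(a0-th)-r*np.sin(a0))/200))
E
```

```text
0.05 tz -0.042 ty 0.025
0.10 tz -0.082 ty 0.053
0.15 tz -0.121 ty 0.082
0.20 tz -0.158 ty 0.114
0.25 tz -0.194 ty 0.147
0.30 tz -0.228 ty 0.182
0.35 tz -0.260 ty 0.219
0.40 tz -0.290 ty 0.257
0.45 tz -0.319 ty 0.297
0.50 tz -0.345 ty 0.338
0.55 tz -0.369 ty 0.380
0.60 tz -0.392 ty 0.423
0.65 tz -0.412 ty 0.468
0.70 tz -0.429 ty 0.513
0.75 tz -0.445 ty 0.560
0.80 tz -0.458 ty 0.607
```

```bash
python3 -m creep '[{"tx":0,"ty":0.025,"tz":-0.042,"turn":0,"fingers":8},{"tx":0,"ty":0.053,"tz":-0.082,"turn":0,"fingers":8},{"tx":0,"ty":0.082,"tz":-0.121,"turn":0,"fingers":8},{"tx":0,"ty":0.114,"tz":-0.158,"turn":0,"fingers":8},{"tx":0,"ty":0.147,"tz":-0.194,"turn":0,"fingers":8},{"tx":0,"ty":0.182,"tz":-0.228,"turn":0,"fingers":8},{"tx":0,"ty":0.219,"tz":-0.26,"turn":0,"fingers":8},{"tx":0,"ty":0.257,"tz":-0.29,"turn":0,"fingers":8},{"tx":0,"ty":0.297,"tz":-0.319,"turn":0,"fingers":8},{"tx":0,"ty":0.338,"tz":-0.345,"turn":0,"fingers":8},{"tx":0,"ty":0.38,"tz":-0.369,"turn":0,"fingers":8},{"tx":0,"ty":0.423,"tz":-0.392,"turn":0,"fingers":8},{"tx":0,"ty":0.468,"tz":-0.412,"turn":0,"fingers":8},{"tx":0,"ty":0.513,"tz":-0.429,"turn":0,"fingers":8},{"tx":0,"ty":0.513,"tz":-0.429,"turn":0,"fingers":8}]'
```

```text
clock: 44.9
eef_pos: [410.8, -172.6, 153.9]
eef_rot: [-1.566, -0.003, -1.895]
wrist_force: [7.1, 0.9, -4.2]
finger_gap: 11.5
```

```bash
python3 -m creep '[{"tx":0,"ty":0.02,"tz":-0.005,"turn":0,"fingers":8},{"tx":0,"ty":0.04,"tz":-0.01,"turn":0,"fingers":8},{"tx":0,"ty":0.06,"tz":-0.013,"turn":0,"fingers":8},{"tx":0,"ty":0.08,"tz":-0.016,"turn":0,"fingers":8},{"tx":0,"ty":0.1,"tz":-0.018,"turn":0,"fingers":8},{"tx":0,"ty":0.115,"tz":-0.02,"turn":0,"fingers":8},{"tx":0,"ty":0.125,"tz":-0.021,"turn":0,"fingers":8},{"tx":0,"ty":0.13,"tz":-0.021,"turn":0,"fingers":8},{"tx":0,"ty":0.13,"tz":-0.021,"turn":0,"fingers":8}]'
```

```text
clock: 45.8
eef_pos: [405.8, -171.3, 128.2]
eef_rot: [-1.568, -0.003, -1.895]
wrist_force: [-13.0, 3.4, 13.9]
finger_gap: 11.5
```

```bash
python3 -m creep '[{"tx":0,"ty":0.005,"tz":0,"turn":0,"fingers":20},{"tx":0,"ty":0.0,"tz":0,"turn":0,"fingers":40},{"tx":0,"ty":0,"tz":0,"turn":0,"fingers":40},{"tx":0,"ty":0,"tz":0,"turn":0,"fingers":40},{"tx":0,"ty":-0.15,"tz":0,"turn":0,"fingers":40},{"tx":0,"ty":-0.35,"tz":0,"turn":0,"fingers":40},{"tx":0,"ty":-0.5,"tz":-0.1,"turn":0,"fingers":20},{"tx":-0.25,"ty":-0.6,"tz":-0.1,"turn":0,"fingers":0},{"tx":-0.5,"ty":-0.6,"tz":-0.1,"turn":0,"fingers":0},{"tx":-0.75,"ty":-0.6,"tz":-0.1,"turn":0,"fingers":0},{"tx":-1,"ty":-0.6,"tz":-0.1,"turn":0,"fingers":0},{"tx":-1,"ty":-0.6,"tz":-0.1,"turn":0,"fingers":0}]'
python3 - <<'E'
from h import *
c=snap('top','top15');c2=snap('side','side15')
cv2.imwrite('pics/15f.png',c['frame'][::,:,::-1])
for n,c,n0 in(('t',c,'top0'),('s',c2,'side0')):
    r=[]
    for cc in (load(n0),c):
        L=tl(cloud(cc)); s=L[(abs(L[...,2]-163)<12)&(abs(L[...,0])<65)&(abs(L[...,1])<150)&(L[...,1]<60)]; A=np.c_[s[:,0],np.ones(len(s))]; r.append((len(s),np.linalg.lstsq(A,s[:,2],rcond=None)[0].round(3)))
    print(n,r)
    f=c['frame'].astype(int); g=(f[...,1]>100)&(f[...,0]<100)&(f[...,2]<130)&(f[...,1]>f[...,0]+40); k,l,st,ce=cv2.connectedComponentsWithStats(g.astype('uint8'))
    for i in range(1,k):
        if st[i,4]>40: print(st[i],ce[i],ray(c,*ce[i],93))
E
```

```text
clock: 47.0
eef_pos: [451.2, 29.3, 247.3]
eef_rot: [-1.568, -0.003, -1.89]
wrist_force: [0.6, -0.4, -0.2]
finger_gap: 0.6
t [(2895, array([1.00000e-03, 1.62679e+02])), (2906, array([2.00000e-03, 1.62669e+02]))]
[344 263   9   9  70] [348.12857143 267.15714286] [ 362.55550059 -292.33822532   93.        ]
s [(3132, array([2.00000e-03, 1.63787e+02])), (3138, array([-2.00000e-03,  1.63648e+02]))]
[358 266  11  10  89] [363.23595506 270.59550562] [ 362.12155998 -294.67193947   93.        ]
```

View pics/15f.png

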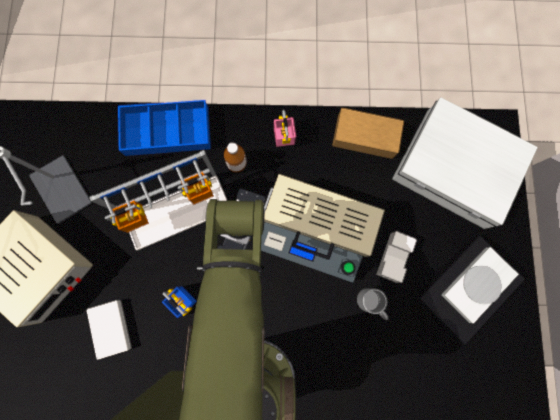

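```bash
python3 - <<'E'
from h import *
for n in('top15','side15'):
    c=load(n);f=c['frame'].astype(int); g=(f[...,1]>100)&(f[...,0]<100)&(f[...,2]<130)&(f[...,1]>f[...,0]+40)
    q=cloud(c)[g]; q=q[(q[:,0]>300)&(q[:,1]<-250)]; print(np.median(q,0),q[:,2].std())
    u,v=(348.1,267.2) if n[0]=='t' else (363.2,270.6)
    for z in(93,100,107):print(z,ray(c,u,v,z).round(1), tl(ray(c,u,v,z)).round(1))
    P=tl(cloud(c)); s=P[(abs(P[...,0]+120)<25)&(abs(P[...,1]+131)<25)]; print(np.histogram(s[:,2],bins=np.arange(60,120,4)))
to([362,-291.5,160],YT-np.pi/2)
E
```

```text
[ 362.42624681 -289.20840384  107.54040429] 2.587972137406329
93 [ 362.4 -292.2   93. ] [-121.1 -129.6   93. ]
100 [ 362.2 -290.9  100. ] [-121.7 -128.4  100. ]
107 [ 362.  -289.5  107. ] [-122.4 -127.1  107. ]
(array([ 3,  4, 14,  6,  2, 11, 16,  7, 24, 54, 19, 37, 31,  2]), array([ 60,  64,  68,  72,  76,  80,  84,  88,  92,  96, 100, 104, 108,
       112, 116]))
[ 358.48252698 -291.64401748  108.96154386] 3.903775998385515
93 [ 362.1 -294.6   93. ] [-120.6 -131.9   93. ]
100 [ 360.8 -293.3  100. ] [-122.2 -131.1  100. ]
107 [ 359.5 -292.1  107. ] [-123.9 -130.4  107. ]
(array([ 7, 13,  8,  9, 10,  7, 14, 17, 14, 51, 38, 37, 42, 12]), array([ 60,  64,  68,  72,  76,  80,  84,  88,  92,  96, 100, 104, 108,
       112, 116]))
tx 1.644 ty 0.442 tz 0.081 turn 0.001
```

```bash
python3 -m creep '[{"tx":0.2,"ty":0,"tz":-0.1,"turn":0,"fingers":0},{"tx":0.4,"ty":0,"tz":-0.1,"turn":0,"fingers":0},{"tx":0.6,"ty":0,"tz":-0.1,"turn":0,"fingers":0},{"tx":0.8,"ty":0,"tz":0,"turn":0,"fingers":0},{"tx":1,"ty":0,"tz":0.08,"turn":0,"fingers":0},{"tx":1,"ty":0,"tz":0.08,"turn":0,"fingers":0}]'
python3 -c "
from h import *
to([361,-291.5,125],YT-np.pi/2)"
```

```text
clock: 47.7
eef_pos: [401.3, -173.6, 247.7]
eef_rot: [-1.569, -0.004, -1.899]
wrist_force: [-1.3, 0.4, 0.1]
finger_gap: 0.6
tx 0.620 ty 0.616 tz -0.002 turn -0.001
```

```bash
python3 -m creep '[{"tx":0.2,"ty":0,"tz":0,"turn":0,"fingers":0},{"tx":0.4,"ty":0,"tz":0,"turn":0,"fingers":0},{"tx":0.62,"ty":0.1,"tz":0,"turn":0,"fingers":0},{"tx":0.62,"ty":0.3,"tz":0,"turn":0,"fingers":0},{"tx":0.62,"ty":0.5,"tz":0,"turn":0,"fingers":0},{"tx":0.62,"ty":0.6,"tz":0,"turn":0,"fingers":0},{"tx":0.62,"ty":0.6,"tz":0,"turn":0,"fingers":0}]'
python3 -c "
from h import *
to([361,-291.5,100],YT-np.pi/2)"
```

```text
clock: 48.4
eef_pos: [359.6, -291.0, 126.1]
eef_rot: [-1.573, -0.002, -1.9]
wrist_force: [-0.2, 0.2, 0.7]
finger_gap: 0.7
tx 0.000 ty 0.130 tz 0.008 turn -0.002
```

```bash
python3 -m creep '[{"tx":0,"ty":0.03,"tz":0.005,"turn":0,"fingers":0},{"tx":0,"ty":0.06,"tz":0.005,"turn":0,"fingers":0},{"tx":0,"ty":0.08,"tz":0.005,"turn":0,"fingers":0},{"tx":0,"ty":0.095,"tz":0.005,"turn":0,"fingers":0},{"tx":0,"ty":0.11,"tz":0.005,"turn":0,"fingers":0},{"tx":0,"ty":0.12,"tz":0.005,"turn":0,"fingers":0},{"tx":0,"ty":0.12,"tz":0.005,"turn":0,"fingers":0}]'
```

```text
clock: 49.1
eef_pos: [360.8, -291.5, 103.0]
eef_rot: [-1.572, -0.003, -1.9]
wrist_force: [-4.3, 3.2, 12.6]
finger_gap: 0.7
```

```bash
python3 -m creep '[{"tx":0,"ty":0.008,"tz":0,"turn":0,"fingers":0},{"tx":0,"ty":0.012,"tz":0,"turn":0,"fingers":0},{"tx":0,"ty":0.012,"tz":0,"turn":0,"fingers":0},{"tx":0,"ty":0.012,"tz":0,"turn":0,"fingers":0}]'
```

```text
clock: 49.5
eef_pos: [360.9, -291.7, 102.6]
eef_rot: [-1.572, -0.004, -1.9]
wrist_force: [-11.1, 8.8, 28.7]
finger_gap: 0.8
```

```bash
for i in 1; do python3 -m creep '[{"tx":0,"ty":-0.008,"tz":0,"turn":0,"fingers":0},{"tx":0,"ty":-0.015,"tz":0,"turn":0,"fingers":0},{"tx":0,"ty":-0.015,"tz":0,"turn":0,"fingers":0}]'; python3 -m creep '[{"tx":0,"ty":-0.01,"tz":0,"turn":0,"fingers":0},{"tx":0,"ty":-0.01,"tz":0,"turn":0,"fingers":0}]'; python3 -m creep '[{"tx":0,"ty":-0.015,"tz":0,"turn":0,"fingers":0},{"tx":0,"ty":-0.015,"tz":0,"turn":0,"fingers":0}]'; done
```

```text
clock: 49.8
eef_pos: [361.0, -291.7, 105.9]
eef_rot: [-1.571, -0.004, -1.9]
wrist_force: [-0.6, 0.9, 2.5]
finger_gap: 0.4
clock: 50.0
eef_pos: [361.1, -291.8, 108.0]
eef_rot: [-1.571, -0.004, -1.9]
wrist_force: [0.2, -0.3, 0.9]
finger_gap: 0.4
clock: 50.2
eef_pos: [361.2, -291.8, 111.1]
eef_rot: [-1.571, -0.004, -1.9]
wrist_force: [0.1, -0.3, -0.6]
finger_gap: 0.6
```

```bash
python3 -m creep '[{"tx":0,"ty":-0.2,"tz":0,"turn":0,"fingers":0},{"tx":0,"ty":-0.45,"tz":0,"turn":0,"fingers":0},{"tx":0,"ty":-0.7,"tz":0,"turn":0,"fingers":0},{"tx":-0.25,"ty":-0.9,"tz":-0.1,"turn":0,"fingers":0},{"tx":-0.5,"ty":-0.95,"tz":-0.1,"turn":0,"fingers":0},{"tx":-0.75,"ty":-0.95,"tz":-0.1,"turn":0,"fingers":0},{"tx":-1,"ty":-0.95,"tz":-0.1,"turn":0,"fingers":0},{"tx":-1,"ty":-0.95,"tz":-0.1,"turn":0,"fingers":0}]'
python3 - <<'E'
from h import *
c=snap('top','top16');c2=snap('side','side16')
cv2.imwrite('pics/16.png',np.vstack([c['frame'][90:340,60:440,::-1],c2['frame'][90:340,60:440,::-1]]))
for n,c,n0 in(('t',c,'top0'),('s',c2,'side0')):
    L=tl(cloud(c)); s=L[(abs(L[...,2]-163)<12)&(abs(L[...,0])<65)&(L[...,1]>-150)&(L[...,1]<-60)]; A=np.c_[s[:,0],np.ones(len(s))]; print(n,len(s),np.linalg.lstsq(A,s[:,2],rcond=None)[0].round(3))
E
```

```text
clock: 51.0
eef_pos: [407.7, -92.1, 300.7]
eef_rot: [-1.57, -0.003, -1.897]
wrist_force: [-0.4, -1.1, 0.6]
finger_gap: 0.3
t 1252 [1.00000e-03 1.62587e+02]
s 1357 [-4.0000e-03  1.6394e+02]
```

View pics/16.png

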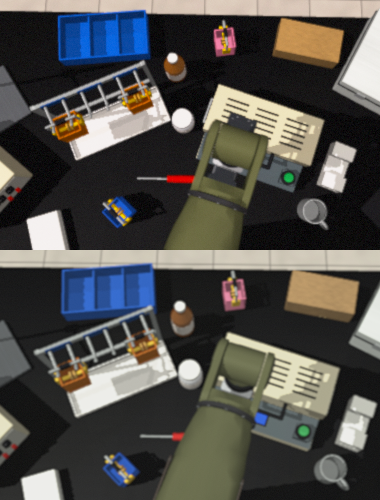

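The two amber cells hang at the left and right hooks, the hood is level at its starting height, and the other items look unmoved. The robot is clear, so I'm handing in.

```bash
python3 -c "
from cell import manip
print(manip.sign_off())"
```

```text
the job is handed in; nothing more can be done
None
```

The job is done and handed in at about 51 s on the robot's clock.

- **Hood opened:** I swung it back past upright, and it stayed open by itself against its stop.
- **Used cells:** Two amber cells were present. They now hang on the left and right twin hooks, with each bail across both prongs in both camera views.
- **Clean cells:** Two clear cells were present. They stand flat in the left and right nests. Their bails measured the same height as the used cells had when seated, and both are within about 3 mm of the nest centres. Neither cell was knocked aside during the run.
- **Hood shut:** I lowered it while holding the pull bar all the way. Its roof is back at the starting height and slope to within about 0.2 mm.
- **Start button:** I pressed it after the hood was shut, until it hit a hard stop at about 29 N. On the way back up I felt the spring over roughly 5–6 mm, so it was fully down.

**Checks:** The last pictures show the bottle, jar, mug, foam, screwdriver and the blue and pink cells where they were, and the robot clear of everything. The two cameras disagreed by about 2–4 mm on positions, so I worked from averages. I could not look at the clean cells again once the hood was shut.

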